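Step the drawing-angle guide one hole round

ROBOT

A 6-joint arm with a two-finger parallel gripper is mounted at the origin on the work surface. World frame = base frame: x ahead of the robot, y to its left, z up, the work surface at z = 0. Lengths are in m, angles in rad, forces in N, time in s.
With the tool pointing down it reaches from about 0.4 to 0.825 m from the base axis. Payload 7 kg.
Tool frame: the origin (TCP) lies at the centre of the arm's flange, where the gripper is bolted on; the fingertips stand 178 mm ahead of it and the grasp point (between the pads) lies 159 mm ahead of it; z points along the fingers, y is the direction in which the jaws open and shut (so a half turn about z gives the same grasp; the last joint's range is limited). The gripper opens to 88 mm and grips with 3 to 60 N. Pads are 19 mm wide; open, the fingers measure 130 mm over their backs; the gripper's body (78 mm by 193 mm) begins 47 mm behind the grasp point.
Start: joints at [1.594, 0.359, 0.012, 0, -1.224, -0.288], TCP at [0.177, 0.651, 0.405] pointing down, gripper open.
Joint ranges: [-3.07, 3.07], [-1.43, 2.12], [-1.02, 1.25], [-3.03, 1.67], [-3.05, -0], [-3.03, 3.03]. Speed limits (rad/s): [2.39, 2.39, 3.01, 3.14, 3.14, 3.14].

INTERFACE

Orientations are given as [roll, pitch, yaw] about the fixed x, y, z axes, in that order (R = Rz(yaw) Ry(pitch) Rx(roll)).
In Python, from station import * gives the robot as it stands.
- The arm moves only by the tool send_rows, never from a script. Its argument "motion" is a list of rows, each an object with "offset": the shift along the tool's x, y, z in cm, a list of three; "turn": the turn about the tool's z in degrees. In form: [{"offset": [x, y, z], "turn": turn}, ...]. A call has 1 to 8 rows; each row is the pose to reach, as a shift and turn from the pose commanded when the call began, along the tool's axes at that moment; what a row does not reach only later rows make up. A row lasts 1/10 s, in which the tool goes at most 50 mm and 8.59 degrees, less where a joint would pass 70% of its speed; a pose out of reach is approached as far as the arm can. A call with a gripper value outside its range is refused whole. "hand" is the opening, from -1 (shut) to 1 (fully open), set as the call begins (left out, the last holds). The fingers move at their own pace and stop on an object; "squeeze" is the grip in N (left out, the last holds). Time passes only in rows, so rows that repeat a pose let the fingers close. It gives the time, the measured TCP pose, the force and the opening at its end, in the units of the state.
- get_state(): the state, without advancing time (a new reading comes with each control period).
- grab_frame(name): name is "scene" or "top" or "wrist"; returns a dict with "frame" (480x640x3 uint8, blue, green, red), "range_z" (480x640 float32, m along the optical axis (not along the pixel's ray), 0 where there is no reading), "vertical_fov" (degrees; the focal length in pixels is half the picture's height over the tangent of half this angle, whatever the lens; pixels are square), "cx", "cy" (the principal point, pixels), "k1" (the pictures are not rectified: a ray, as slopes to the right and down, at radius r is drawn at 1 + k1 r^2 times it, then the intrinsics apply), "cam_to_world" (4x4, takes a point from camera to world coordinates). Camera axes: x right, y up, looking along -z (the intrinsics and any distortion apply to the point x, -y, -z); pixel columns grow to the right and rows downward; lengths in m; the calibration is good to about 2 mm. A picture is of the moment at which its call begins.
- job_done(): hands the job in, once; it reports no verdict.
The state is a dict: "t": time; "q": joint angles; "qd": joint speeds; "joint_efforts": joint torques, N m; "eef_pos": TCP position; "ee_rot": TCP orientation; "force": force on the tool from outside, world axes, zero at the start; "moment": the same for the moment, N m; "width": finger opening in m.
Only numpy, scipy, OpenCV 4.12 (cv2) and the standard library are available. Lean on these libraries where they do the work, as an engineer would, in place of code of your own. Each camera call takes 0.05 s, during which the arm holds its last target. There are 200 camera calls.

TASK

On the drawing table stands an angle guide: a steel rule that swings on a pivot and is locked by a spring pin with a pull ring. Hook a fingertip under the ring and lift the pin clear of its hole, swing the rule exactly one hole towards the side where the flat square card lies, and let the pin drop fully home in that hole. Do not pinch the ring, leave everything else where it lies, and finish with the hand clear.

Things in the scene. Friction and masses are not known exactly. Their poses are not given: they have to be found in the camera images.
- guide: Fixed base of the angle guide. Origin on the table under the rule's pivot; its +x axis runs from the pivot to the middle hole, away from the robot; +y is to the robot's left. Dark base 6 mm high; on it an aluminium index sector, top 20 mm above the table, with five holes 13 mm wide, 170 mm from the pivot, 15 degrees (45 mm) apart, at -30, -15, 0, 15, 30 degrees.
- rule (a joint): Angle of the rule about the vertical pivot, rad: 0 at the middle hole (its start), positive as the ring end moves to the guide's +y side; next holes at +-0.262, last at +-0.524. Steel bar 34 mm wide, from 23 to 31 mm above the table, reaching 220 mm from the pivot away from the robot. With the pin up it turns easily and stays where left; a seated pin leaves about 0.012 rad of play each way.
- pin (a joint): Lift of the spring index pin, m: 0 fully home in a hole (its start), about 0.012 when its round tip rests on top of the sector, 0.024 at its upper stop. It moves straight up against a spring of 5 N (home) to 8 N (top). Above 0.012 the rule swings freely; let go over a hole, it drops in by itself. Its sleeve on the rule is 22 mm wide, up to 60 mm above the table, 170 mm from the pivot.
- ring_centre (a point): Centre of the pull ring, 48 mm inside, 62 mm outside, fixed rigidly on the pin; with the pin home 85 mm above the table, 189 mm from the pivot. It leans 45 degrees: lowest at the pin (66 mm up), rising away from the pivot. A finger pointing down and away from the pivot, tilted 35 to 45 degrees, passes under its upper bar. Axes: x level, from the pivot, y left, z up; moves with the ring.
- ring_shell: The outer and rear faces of the same ring's 7 mm bar (away from the opening, and facing the table). A finger put through the ring that lifts and pushes sideways touches only the inside; pinching the bar or gripping the ring from outside presses on this shell. Origin on the pin's axis, on the table when the pin is home. Below the ring, beyond the sleeve, there is free room down to the rule.
- card: Flat square brown card, 100 x 100 x 4 mm, fixed to the table beside the guide, about 205 mm from its middle line, on its +y or its -y side; this side is the way to swing. Origin at the centre of its underside.
- tape: Roll of paper tape lying flat, 92 mm outside, 76 mm inside, 25 mm high, on the side of the guide opposite the card; leave it. Origin at the centre of its underside.
- marker: Black marker pen, 140 mm long, 15 mm thick, lying beyond the rule's free end; leave it. Origin under its middle, x along it.
- cap: Black marker cap, 48 mm long, 15 mm thick, lying beside the rule; leave it. Origin under its middle, x along it.
- inkpot: Small ink jar, 52 mm wide, 50 mm high, standing beside the pivot; leave it. Origin at the centre of its underside.
- eraser: Block eraser 55 x 24 x 13 mm lying beside the pivot; leave it. Origin at the centre of its underside.
- cup: Paper cup, 80 mm wide at the rim, 95 mm high, standing to the robot's left; leave it. Origin at the centre of its underside.
Things that resemble listed ones, but are neither listed nor needed, are in the scene too. There is more than one size of the card; the job needs the largest.

How it is judged:
On the way, in this order (a step that is already met when the one before it is completed fails the run):
1. the pin is lifted clear of the middle hole with the rule still there (value of joint pin above 0.012 m and value of joint rule between -0.06 and 0.06 rad), for 0.05 s.
2. with the pin out of its hole, the rule is swung towards the card's side (((y of card in the frame of guide above 0 m and value of joint rule between 0.13 and 0.45 rad and value of joint pin above 0.008 m) or (y of card in the frame of guide below 0 m and value of joint rule between -0.45 and -0.13 rad and value of joint pin above 0.008 m))), for 0.05 s.
At the end, for the whole second after the job is handed in: The rule stands at the next hole on the card's side (within 0.025 rad of 0.262 rad from the middle hole, towards the card), the pin is fully home (within 2 mm), the rule is at rest, and the loose things lie within 30 mm of where they were (((y of card in the frame of guide above 0 m and value of joint rule between 0.2368 and 0.2868 rad) or (y of card in the frame of guide below 0 m and value of joint rule between -0.2868 and -0.2368 rad)) and value of joint pin below 0.002 m and velocity of joint rule between -0.05 and 0.05 rad/s); the robot touches nothing.
It fails at once if the ring is pinched or gripped: more than 4 N from the fingers on its outer or rear face (contact force between the fingers and ring_shell above 4 N).
It fails at once if a bystander (tape, marker, cap, ink pot, eraser, cup) is moved or lifted more than 30 mm (distance of any of tape, marker, cap, inkpot, eraser, cup from where it was at the start of the episode above 0.03 m).
It also fails if it takes over 42 s, if anything falls off the work surface, if the arm or the gripper's body presses on something with over 40 N, if the wrist force passes 120 N, or if a joint passes its speed limit or range.

## Working session

There is one attempt and no reset: what is moved stays moved. The work goes in short steps, Python scripts to look and compute and a tool call to move; the robot and the scene stay as the last step left them, time stands still between calls to the robot, and variables do not carry over. Pictures are saved under pics/ and viewed, about 8 in all and at most 12, crops included, and the job is handed in when it is done.

Besides the shell and the picture viewer there is one more tool, called by a JSON object that holds its "fn" and its "kwargs". send_rows: Moves the arm, as the interface text tells. Its arguments: {"type":"object","properties":{"motion":{"type":"array"},"hand":{"type":"number"},"squeeze":{"type":"number"}},"required":["motion"]}

```bash
mkdir -p pics; ls
cat > h.py <<'E'
from station import *
import numpy as np, cv2
from scipy.spatial.transform import Rotation as R
def grab(n,save=None):
    f=grab_frame(n)
    if save: cv2.imwrite(f'pics/{save}.png',f['frame'])
    return f
def points(f):
    "world xyz for every pixel, from range_z"
    fl=240/np.tan(np.radians(f['vertical_fov'])/2)
    K=np.array([[fl,0,f['cx']],[0,fl,f['cy']],[0,0,1]])
    v,u=np.mgrid[:480,:640].astype(float)
    xd=(u-f['cx'])/fl; yd=(v-f['cy'])/fl; x,y=xd.copy(),yd.copy()
    for _ in range(15):
        s=1+f['k1']*(x*x+y*y); x,y=xd/s,yd/s
    z=f['range_z']; P=np.stack([x*z,-y*z,-z,np.ones_like(z)],-1)
    P=P@np.array(f['cam_to_world']).T
    P[z<=0]=np.nan
    return P[...,:3]
E
python3 - <<'E'
from h import *
a=grab('top','top1');b=grab('scene','scene1')
for f in(a,b): print(f['vertical_fov'],f['cx'],f['cy'],f['k1'],np.round(f['cam_to_world'],3).tolist())
print(get_state())
np.savez('d.npz',top=points(a),scene=points(b))
E
```

```text
pics
51.50189166106166 320.15998014261595 237.1407716759168 0.03426270890995801 [[-0.011, 0.987, -0.157, 0.462], [-1.0, -0.006, 0.029, 0.134], [0.027, 0.158, 0.987, 1.009], [0.0, 0.0, 0.0, 1.0]]
49.54145914096692 323.1813694730182 233.29907323590552 -0.15564395093367003 [[-0.856, -0.305, 0.418, 1.114], [0.518, -0.52, 0.679, 0.909], [0.01, 0.798, 0.603, 0.796], [0.0, 0.0, 0.0, 1.0]]
{'t': 0.1, 'q': array([ 1.59411390e+00,  3.59323000e-01,  1.11642780e-02, -2.92784189e-04,
       -1.22406832e+00, -2.88121432e-01]), 'qd': array([-0.00144132, -0.00051607,  0.0020029 ,  0.00061604,  0.00149778,
        0.00204883]), 'joint_efforts': array([-1.63736178e-03, -5.84157372e+01,  2.93749630e+01,  7.01540932e+00,
        1.01571527e-02, -5.54971484e-05]), 'eef_pos': array([0.17660708, 0.65132163, 0.40382001]), 'ee_rot': array([ 3.14014269e+00, -1.42671072e-04, -2.64903447e-01]), 'force': array([-0.43257619, -0.73884238, -0.52952885]), 'moment': array([-0.05817036,  0.00622126, -0.02658433]), 'width': 0.08784449989505222}
```

View pics/top1.png

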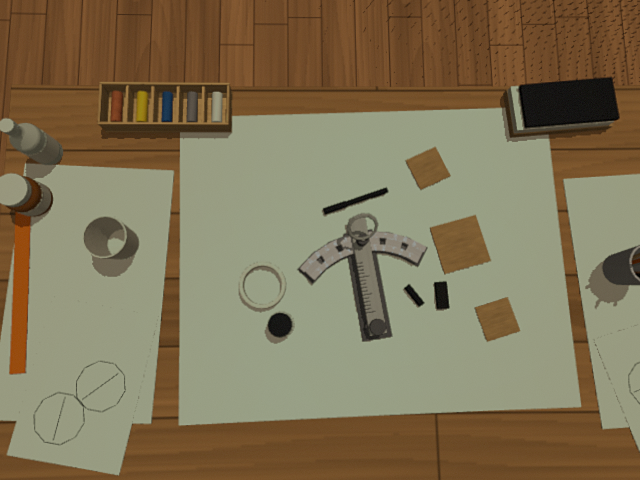

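View pics/scene1.png

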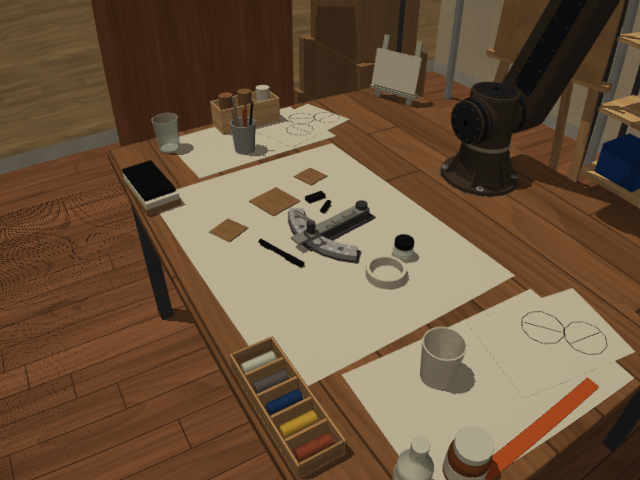

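The top view shows the guide with its pivot near (376,327), the ring near (362,228), and the tape at (262,286), left. Three brown squares lie on the right: (428,168), (460,244) and (497,319). The middle one looks largest, and all three are on the −y side. Next I measure.

Run:
```python
from h import *
d=np.load('d.npz');P=d['top'];im=cv2.imread('pics/top1.png')
hsv=cv2.cvtColor(im,cv2.COLOR_BGR2HSV)
m=cv2.inRange(hsv,(5,90,60),(25,255,255)); m[:130]=0;m[:,:395]=0;m[360:]=0;m[:,530:]=0
for c in cv2.findContours(m,0,1)[0]:
    if cv2.contourArea(c)>300:
        (u,v),s,a=cv2.minAreaRect(c); p=P[int(v),int(u)]
        b=cv2.boxPoints(((u,v),s,a)).astype(int); q=[P[y,x] for x,y in b]
        print('card',u,v,p.round(3),[round(np.linalg.norm(q[i]-q[i-1]),3) for i in range(4)])
Z=P[...,2]; reg=np.zeros_like(Z,bool); reg[205:345,290:435]=1
for lo,hi in((.003,.01),(.015,.0225),(.027,.034),(.045,.065),(.065,.12)):
    k=reg&(Z>lo)&(Z<hi); q=P[k]; print(lo,hi,k.sum(),q.mean(0).round(4),q.min(0).round(3),q.max(0).round(3))
# holes: inside sector, low heights
k=reg&(Z>.015)&(Z<.0225); ys,xs=np.nonzero(k)
q=P[k][:,:2]; A=np.c_[2*q,np.ones(len(q))]; s=np.linalg.lstsq(A,(q**2).sum(1),rcond=None)[0]
print('sector circle',s[:2],np.sqrt(s[2]+s[:2]@s[:2]))
# bar direction
k=reg&(Z>.027)&(Z<.034);q=P[k][:,:2]; q=q[abs(q[:,1]-np.median(q[:,1]))<.05];w=np.linalg.svd(q-q.mean(0),full_matrices=False)[2][0];print('bar',q.mean(0),w,len(q))
k=reg&(Z>.067)&(Z<.12);print('ring',np.c_[P[k]][::12].round(3).tolist())
print('pivot px',P[327,376],P[327,370])
c=cv2.resize(im[195:345,285:505],None,fx=3.6,fy=3.6,interpolation=cv2.INTER_CUBIC);cv2.imwrite('pics/crop1.png',c)
```

```text
card 497.0999755859375 318.79998779296875 [ 0.455 -0.248  0.004] [np.float64(0.07), np.float64(0.077), np.float64(0.071), np.float64(0.071)]
card 459.8075256347656 243.90118408203125 [ 0.608 -0.181  0.002] [np.float64(0.103), np.float64(0.102), np.float64(0.104), np.float64(0.099)]
card 427.6000671386719 167.70001220703125 [ 0.769 -0.121  0.005] [np.float64(0.071), np.float64(0.073), np.float64(0.073), np.float64(0.07)]
0.003 0.01 3153 [0.5412 0.0171 0.0051] [ 0.406 -0.132  0.003] [0.689 0.166 0.01 ]
0.015 0.0225 1902 [0.5825 0.0218 0.0197] [ 0.421 -0.108  0.015] [0.686 0.166 0.022]
0.027 0.034 1524 [0.543  0.0137 0.0309] [ 0.425 -0.021  0.027] [0.656 0.047 0.034]
0.045 0.065 137 [0.535  0.0425 0.0541] [ 0.428 -0.016  0.045] [0.619 0.165 0.065]
0.065 0.12 290 [0.6295 0.0284 0.0892] [ 0.605 -0.003  0.066] [0.651 0.057 0.109]
sector circle [0.528674   0.01633328] 0.10304090319367633
bar [0.5430252  0.01371256] [-0.98914101 -0.14696959] 1524
ring [[0.651, 0.031, 0.105], [0.649, 0.016, 0.104], [0.647, 0.022, 0.102], [0.645, 0.033, 0.106], [0.646, 0.01, 0.1], [0.643, 0.027, 0.104], [0.642, 0.048, 0.101], [0.642, 0.006, 0.099], [0.641, 0.006, 0.097], [0.639, 0.002, 0.094], [0.635, 0.051, 0.099], [0.633, 0.048, 0.098], [0.633, -0.003, 0.084], [0.628, 0.053, 0.094], [0.625, 0.056, 0.089], [0.625, 0.004, 0.079], [0.62, 0.054, 0.084], [0.62, 0.006, 0.074], [0.615, 0.05, 0.08], [0.615, 0.013, 0.071], [0.613, 0.015, 0.071], [0.611, 0.032, 0.07], [0.609, 0.036, 0.069], [0.607, 0.032, 0.071]]
pivot px [0.44068414 0.00071002 0.04281171] [0.44077825 0.01209012 0.04174454]
```

View pics/crop1.png

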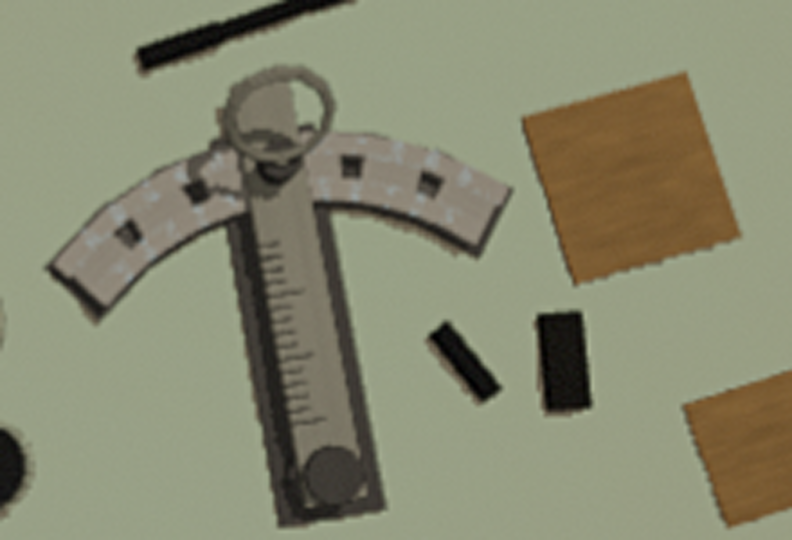

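{"fn": "send_rows", "kwargs": {"motion": [{"offset":[0,0,-5],"turn":0},{"offset":[0,0,-10],"turn":0},{"offset":[0,0,-15],"turn":0}], "hand": -1}}

```text
t: 0.4
eef_pos: [0.1767, 0.6512, 0.556]
ee_rot: [3.14, -0.0, -0.265]
force: [0.3, 1.9, 0.6]
width: 0.0694
```

The crop confirms it: the largest card (103 mm sides, about (0.608, −0.181)) lies on the −y side, so the swing is negative. The rule points along world yaw 8.4°, with the ring centre near (0.629, 0.027, 0.087). The ring needs a tilted finger, but rows give no tilt, so I'm testing what the arm does at its reach limit.

{"fn": "send_rows", "kwargs": {"motion": [{"offset":[0,-5,0],"turn":0},{"offset":[0,-10,0],"turn":0},{"offset":[0,-15,0],"turn":0},{"offset":[0,-20,0],"turn":0},{"offset":[0,-25,0],"turn":0},{"offset":[0,-30,0],"turn":0}]}}

```text
t: 1.0
eef_pos: [0.2429, 0.8959, 0.5363]
ee_rot: [-3.125, -0.005, -0.266]
force: [-7.9, -26.4, 17.9]
width: 0.0214
```

```bash
python3 -c "
from h import *
s=get_state();print({k:np.round(s[k],3) for k in('t','q','qd','eef_pos','ee_rot','width')})"
```

```text
{'t': np.float64(1.0), 'q': array([ 1.516,  0.898,  1.252,  0.009, -1.909, -0.208]), 'qd': array([-0.027,  0.41 ,  0.033,  0.077, -0.047,  0.061]), 'eef_pos': array([0.243, 0.896, 0.536]), 'ee_rot': array([-3.125, -0.005, -0.266]), 'width': np.float64(0.021)}
```

{"fn": "send_rows", "kwargs": {"motion": [{"offset":[0,0,0],"turn":0}]}}

```text
t: 1.1
eef_pos: [0.2423, 0.8987, 0.5255]
ee_rot: [-3.137, -0.005, -0.264]
force: [-0.6, 1.2, -4.4]
width: 0.0131
```

```bash
python3 -c "
from h import *
s=get_state();print({k:np.round(s[k],4) for k in('t','q','qd','eef_pos','ee_rot','width')})"
```

```text
{'t': np.float64(1.1), 'q': array([ 1.5162,  0.9046,  1.243 ,  0.0056, -1.906 , -0.2079]), 'qd': array([ 0.0094, -0.0799,  0.0572,  0.0049,  0.0097, -0.0074]), 'eef_pos': array([0.2423, 0.8987, 0.5255]), 'ee_rot': array([-3.1374, -0.0045, -0.2643]), 'width': np.float64(0.0131)}
```

{"fn": "send_rows", "kwargs": {"motion": [{"offset":[0,-4,0],"turn":0},{"offset":[0,-8,0],"turn":0},{"offset":[0,-8,0],"turn":0},{"offset":[0,-8,0],"turn":0}]}}

```text
t: 1.5
eef_pos: [0.247, 0.9169, 0.5168]
ee_rot: [-3.075, -0.007, -0.265]
force: [-0.1, 0.0, 0.2]
width: 0.0
```

```bash
python3 -c "
from h import *
s=get_state();print({k:np.round(s[k],4) for k in('t','q','qd','eef_pos','ee_rot','width')})"
```

```text
{'t': np.float64(1.5), 'q': array([ 1.5153,  0.9215,  1.2511,  0.0209, -1.8369, -0.2031]), 'qd': array([ 0.    , -0.0049,  0.0086,  0.0072,  0.0034,  0.0008]), 'eef_pos': array([0.247 , 0.9169, 0.5168]), 'ee_rot': array([-3.0755, -0.0065, -0.2649]), 'width': np.float64(0.0)}
```

{"fn": "send_rows", "kwargs": {"motion": [{"offset":[0,-40,0],"turn":0},{"offset":[0,-40,0],"turn":0},{"offset":[0,-40,0],"turn":0},{"offset":[0,-40,0],"turn":0},{"offset":[0,-40,0],"turn":0},{"offset":[0,-40,0],"turn":0}]}}

```text
t: 2.1
eef_pos: [0.2559, 0.9587, 0.4497]
ee_rot: [-3.036, -0.011, -0.265]
force: [-0.1, 0.8, -0.1]
width: 0.0002
```

```bash
python3 -c "
from h import *
s=get_state();print({k:np.round(s[k],4) for k in('t','q','qd','eef_pos','ee_rot','width')})"
```

```text
{'t': np.float64(2.1), 'q': array([ 1.5111,  0.9962,  1.2508,  0.0327, -1.7243, -0.1984]), 'qd': array([-0.0047,  0.0691,  0.003 ,  0.0017,  0.08  ,  0.0016]), 'eef_pos': array([0.2559, 0.9587, 0.4497]), 'ee_rot': array([-3.0362, -0.0111, -0.2654]), 'width': np.float64(0.0002)}
```

{"fn": "send_rows", "kwargs": {"motion": [{"offset":[0,0,0],"turn":0},{"offset":[0,0,0],"turn":0}]}}

```text
t: 2.3
eef_pos: [0.2558, 0.9583, 0.4508]
ee_rot: [-3.036, -0.011, -0.265]
force: [0.5, 0.6, -0.3]
width: -0.0001
```

The arm gives way in tilt at its reach limit, and the tilt persists. I'm ratcheting it further.

{"fn": "send_rows", "kwargs": {"motion": [{"offset":[0,-40,-8],"turn":0},{"offset":[0,-40,-8],"turn":0}]}}

```text
t: 2.5
eef_pos: [0.2576, 0.9692, 0.4483]
ee_rot: [-2.991, -0.015, -0.266]
force: [-0.2, 0.3, 1.6]
width: 0.0005
```

{"fn": "send_rows", "kwargs": {"motion": [{"offset":[0,-40,-8],"turn":0},{"offset":[0,-40,-8],"turn":0}]}}

```text
t: 2.7
eef_pos: [0.2588, 0.979, 0.4464]
ee_rot: [-2.951, -0.019, -0.267]
force: [0.0, -0.1, -0.7]
width: 0.0006
```

{"fn": "send_rows", "kwargs": {"motion": [{"offset":[0,-40,-8],"turn":0},{"offset":[0,-40,-8],"turn":0}]}}

```text
t: 2.9
eef_pos: [0.2596, 0.9874, 0.4486]
ee_rot: [-2.91, -0.023, -0.267]
force: [0.4, -0.3, -0.8]
width: 0.0005
```

{"fn": "send_rows", "kwargs": {"motion": [{"offset":[0,-5,0],"turn":0}]}}

```text
t: 3.0
eef_pos: [0.2618, 0.9969, 0.4457]
ee_rot: [-2.873, -0.026, -0.268]
force: [-0.2, -1.4, 0.1]
width: 0.0003
```

```bash
python3 -c "
from h import *
s=get_state();print({k:np.round(s[k],4) for k in('t','q','qd','eef_pos','ee_rot','width')})"
```

```text
{'t': np.float64(3.0), 'q': array([ 1.5165,  1.0166,  1.2515,  0.0811, -1.548 , -0.2019]), 'qd': array([ 0.003 ,  0.0989, -0.0055,  0.1077,  0.47  , -0.0085]), 'eef_pos': array([0.2618, 0.9969, 0.4457]), 'ee_rot': array([-2.8728, -0.0261, -0.2684]), 'width': np.float64(0.0003)}
```

```bash
cat >> h.py <<'E'
def info(target=None):
    s=get_state();M=R.from_euler('xyz',s['ee_rot']).as_matrix();z=M[:,2]
    print('t',round(s['t'],2),'q',np.round(s['q'],3),'pos',np.round(s['eef_pos'],4),'F',np.round(s['force'],1),'w',round(s['width'],4))
    print(' tilt deg',np.degrees(np.arccos(-z[2])).round(2),'az',np.degrees(np.arctan2(z[1],z[0])).round(1),'tip',(s['eef_pos']+.178*z).round(4),'\n M',M.round(3).tolist())
    if target is not None: print(' offset cm',(M.T@(np.array(target)-s['eef_pos'])*100).round(2))
    return s,M
E
python3 -c "
from h import *
info([.78,-.30,.45])"
```

```text
t 3.0 q [ 1.517  1.017  1.252  0.081 -1.548 -0.202] pos [0.2618 0.9969 0.4457] F [-0.2 -1.4  0.1] w 0.0003
 tilt deg 15.47 az 69.2 tip [0.2787 1.0413 0.2742] 
 M [[0.964, -0.249, 0.095], [-0.265, -0.931, 0.249], [0.026, -0.265, -0.964]]
 offset cm [ 84.34 107.78 -27.85]
```

{"fn": "send_rows", "kwargs": {"motion": [{"offset":[3,3.8,-1],"turn":0},{"offset":[6,7.7,-2],"turn":0},{"offset":[9,11.5,-3],"turn":0},{"offset":[12,15.4,-4],"turn":0},{"offset":[15,19.2,-5],"turn":0},{"offset":[18,23,-6],"turn":0},{"offset":[21,26.9,-7],"turn":0},{"offset":[24,30.7,-8],"turn":0}]}}

```text
t: 3.8
eef_pos: [0.4014, 0.6456, 0.4465]
ee_rot: [-2.874, -0.026, -0.268]
force: [0.3, 0.6, -0.2]
width: 0.0005
```

{"fn": "send_rows", "kwargs": {"motion": [{"offset":[3,3.8,-1],"turn":0},{"offset":[6,7.7,-2],"turn":0},{"offset":[9,11.5,-3],"turn":0},{"offset":[12,15.4,-4],"turn":0},{"offset":[15,19.2,-5],"turn":0},{"offset":[18,23,-6],"turn":0},{"offset":[21,26.9,-7],"turn":0},{"offset":[24,30.7,-8],"turn":0}]}}

```text
t: 4.6
eef_pos: [0.5483, 0.2766, 0.4489]
ee_rot: [-2.874, -0.026, -0.268]
force: [1.7, 0.7, 0.5]
width: 0.0003
```

{"fn": "send_rows", "kwargs": {"motion": [{"offset":[3,3.8,-1],"turn":0},{"offset":[6,7.7,-2],"turn":0},{"offset":[9,11.5,-3],"turn":0},{"offset":[12,15.4,-4],"turn":0},{"offset":[15,19.2,-5],"turn":0},{"offset":[18,23,-6],"turn":0},{"offset":[21,26.9,-7],"turn":0},{"offset":[24,30.7,-8],"turn":0}]}}

```text
t: 5.4
eef_pos: [0.6958, -0.0927, 0.4511]
ee_rot: [-2.874, -0.026, -0.268]
force: [0.9, 0.9, 0.9]
width: 0.0005
```

```bash
python3 -c "
from h import *
info([.84,-.33,.45])"
```

```text
t 5.4 q [ 0.064  0.366  0.216 -0.253 -1.315  1.293] pos [ 0.6958 -0.0927  0.4511] F [0.9 0.9 0.9] w 0.0005
 tilt deg 15.43 az 69.3 tip [ 0.7125 -0.0484  0.2795] 
 M [[0.964, -0.249, 0.094], [-0.265, -0.932, 0.249], [0.026, -0.265, -0.964]]
 offset cm [20.18 18.56 -4.44]
```

{"fn": "send_rows", "kwargs": {"motion": [{"offset":[4,3.7,-1],"turn":0},{"offset":[7.5,7,-2],"turn":0},{"offset":[11,10.5,-3],"turn":0},{"offset":[15,14,-3.5],"turn":0},{"offset":[20,18,-4.4],"turn":0},{"offset":[24,19,-4.5],"turn":0},{"offset":[29,20,-5],"turn":0}]}}

```text
t: 6.1
eef_pos: [0.8931, -0.3541, 0.4489]
ee_rot: [-2.875, -0.034, -0.273]
force: [2.8, -1.1, 0.9]
width: 0.0001
```

{"fn": "send_rows", "kwargs": {"motion": [{"offset":[40,4,-5],"turn":0},{"offset":[40,4,-5],"turn":0}]}}

```text
t: 6.3
eef_pos: [0.9129, -0.357, 0.4266]
ee_rot: [-2.88, -0.068, -0.281]
force: [1.0, 0.6, -0.7]
width: 0.0001
```

{"fn": "send_rows", "kwargs": {"motion": [{"offset":[40,4,-5],"turn":0}]}}

```text
t: 6.4
eef_pos: [0.9217, -0.359, 0.4264]
ee_rot: [-2.885, -0.108, -0.289]
force: [0.5, 0.0, 1.5]
width: 0.0005
```

{"fn": "send_rows", "kwargs": {"motion": [{"offset":[40,4,-5],"turn":0}]}}

```text
t: 6.5
eef_pos: [0.9306, -0.362, 0.4243]
ee_rot: [-2.889, -0.146, -0.298]
force: [-0.3, 0.2, 0.2]
width: 0.0006
```

```bash
python3 -c "
from h import *
info()"
```

```text
t 6.5 q [-0.232  0.977  1.25  -0.244 -1.678  1.477] pos [ 0.9306 -0.362   0.4243] F [-0.3  0.2  0.2] w 0.0006
 tilt deg 16.67 az 43.5 tip [ 0.9676 -0.3268  0.2537] 
 M [[0.946, -0.249, 0.208], [-0.29, -0.936, 0.198], [0.145, -0.247, -0.958]]
```

{"fn": "send_rows", "kwargs": {"motion": [{"offset":[40,5,3],"turn":0}]}}

```text
t: 6.6
eef_pos: [0.9422, -0.3657, 0.4156]
ee_rot: [-2.893, -0.183, -0.306]
force: [-0.5, 0.5, 0.3]
width: 0.0001
```

{"fn": "send_rows", "kwargs": {"motion": [{"offset":[40,5,5],"turn":0}]}}

```text
t: 6.7
eef_pos: [0.9544, -0.369, 0.4025]
ee_rot: [-2.896, -0.214, -0.314]
force: [0.2, 0.1, -1.0]
width: 0.0005
```

{"fn": "send_rows", "kwargs": {"motion": [{"offset":[40,5,6],"turn":0}]}}

```text
t: 6.8
eef_pos: [0.9663, -0.3724, 0.39]
ee_rot: [-2.9, -0.247, -0.323]
force: [0.9, -0.5, 0.3]
width: 0.0001
```

{"fn": "send_rows", "kwargs": {"motion": [{"offset":[40,5,8],"turn":0}]}}

```text
t: 6.9
eef_pos: [0.9781, -0.3757, 0.3781]
ee_rot: [-2.903, -0.28, -0.331]
force: [-0.1, 0.3, 0.2]
width: 0.0004
```

{"fn": "send_rows", "kwargs": {"motion": [{"offset":[40,5,10],"turn":0}]}}

```text
t: 7.0
eef_pos: [0.99, -0.3787, 0.366]
ee_rot: [-2.907, -0.314, -0.34]
force: [-0.5, 0.1, 0.7]
width: 0.0004
```

{"fn": "send_rows", "kwargs": {"motion": [{"offset":[40,5,12],"turn":0}]}}

```text
t: 7.1
eef_pos: [1.0018, -0.3816, 0.3536]
ee_rot: [-2.91, -0.347, -0.348]
force: [-0.3, -0.7, -0.2]
width: 0.0005
```

```bash
python3 -c "
from h import *
s,M=info();print(M.T@[.92,-.39,.05])"
```

```text
t 7.1 q [-0.223  1.068  1.25  -0.191 -1.383  1.486] pos [ 1.0018 -0.3816  0.3536] F [-0.3 -0.7 -0.2] w 0.0005
 tilt deg 23.78 az 14.8 tip [ 1.0712 -0.3632  0.1907] 
 M [[0.884, -0.259, 0.39], [-0.321, -0.942, 0.103], [0.341, -0.216, -0.915]]
[0.95525793 0.11848933 0.27284164]
```

{"fn": "send_rows", "kwargs": {"motion": [{"offset":[40,2,3],"turn":0}]}}

```text
t: 7.2
eef_pos: [1.0104, -0.3826, 0.3495]
ee_rot: [-2.913, -0.378, -0.357]
force: [0.0, 0.2, -0.2]
width: 0.0003
```

{"fn": "send_rows", "kwargs": {"motion": [{"offset":[40,2,4],"turn":0}]}}

```text
t: 7.3
eef_pos: [1.0186, -0.3836, 0.3519]
ee_rot: [-2.915, -0.416, -0.366]
force: [-0.2, 0.2, 0.3]
width: 0.0007
```

{"fn": "send_rows", "kwargs": {"motion": [{"offset":[40,2,6],"turn":0}]}}

```text
t: 7.4
eef_pos: [1.027, -0.3848, 0.3529]
ee_rot: [-2.918, -0.454, -0.375]
force: [-0.1, -0.6, 1.5]
width: 0.0003
```

{"fn": "send_rows", "kwargs": {"motion": [{"offset":[40,2,8],"turn":0}]}}

```text
t: 7.5
eef_pos: [1.0357, -0.3858, 0.3521]
ee_rot: [-2.92, -0.489, -0.384]
force: [0.0, 0.0, -0.6]
width: 0.0007
```

{"fn": "send_rows", "kwargs": {"motion": [{"offset":[40,2,10],"turn":0}]}}

```text
t: 7.6
eef_pos: [1.0444, -0.3868, 0.3504]
ee_rot: [-2.921, -0.525, -0.393]
force: [-1.0, 0.8, -0.4]
width: 0.0006
```

{"fn": "send_rows", "kwargs": {"motion": [{"offset":[40,2,12],"turn":0}]}}

```text
t: 7.7
eef_pos: [1.0532, -0.3879, 0.3481]
ee_rot: [-2.923, -0.56, -0.402]
force: [-1.3, -0.0, 0.1]
width: 0.0006
```

```bash
python3 -c "
from h import *
s,M=info();print(M.T@[.9,-.35,.2])"
```

```text
t 7.7 q [-0.202  1.105  1.25  -0.122 -1.132  1.452] pos [ 1.0532 -0.3879  0.3481] F [-1.3 -0.   0.1] w 0.0006
 tilt deg 34.18 az -0.3 tip [ 1.1532 -0.3884  0.2008] 
 M [[0.78, -0.276, 0.562], [-0.332, -0.943, -0.003], [0.531, -0.184, -0.827]]
[0.9241408  0.04489228 0.34124546]
```

{"fn": "send_rows", "kwargs": {"motion": [{"offset":[34,-14,16],"turn":0}]}}

```text
t: 7.8
eef_pos: [1.0676, -0.3745, 0.3454]
ee_rot: [-2.924, -0.592, -0.414]
force: [0.2, -0.9, 0.5]
width: 0.0002
```

{"fn": "send_rows", "kwargs": {"motion": [{"offset":[34,-14,16],"turn":0}]}}

```text
t: 7.9
eef_pos: [1.0833, -0.3553, 0.3426]
ee_rot: [-2.923, -0.623, -0.421]
force: [0.5, 0.1, -0.6]
width: 0.0001
```

{"fn": "send_rows", "kwargs": {"motion": [{"offset":[34,-14,16],"turn":0}]}}

```text
t: 8.0
eef_pos: [1.0972, -0.3384, 0.3413]
ee_rot: [-2.921, -0.654, -0.429]
force: [0.0, -0.2, -0.9]
width: 0.0
```

```bash
python3 -c "
from h import *
s,M=info([.50,-.10,.40]);print(np.degrees(np.arctan2(M[2,1],M[2,0])))"
```

```text
t 8.0 q [-0.139  1.136  1.25  -0.047 -1.001  1.367] pos [ 1.0972 -0.3384  0.3413] F [ 0.  -0.2 -0.9] w 0.0
 tilt deg 39.25 az -4.3 tip [ 1.2095 -0.3469  0.2035] 
 M [[0.722, -0.284, 0.631], [-0.33, -0.943, -0.048], [0.608, -0.174, -0.774]]
 offset cm [-47.4   -6.51 -43.36]
-15.918613437387654
```

```bash
python3 -c "
from h import *
info([.45,-.02,.35])"
```

```text
t 8.0 q [-0.139  1.136  1.25  -0.047 -1.001  1.367] pos [ 1.0972 -0.3384  0.3413] F [ 0.  -0.2 -0.9] w 0.0
 tilt deg 39.25 az -4.3 tip [ 1.2095 -0.3469  0.2035] 
 M [[0.722, -0.284, 0.631], [-0.33, -0.943, -0.048], [0.608, -0.174, -0.774]]
 offset cm [-56.69 -11.76 -43.03]
```

{"fn": "send_rows", "kwargs": {"motion": [{"offset":[-4,-0.8,-3],"turn":0},{"offset":[-8,-1.6,-6],"turn":0},{"offset":[-12,-2.4,-9],"turn":0},{"offset":[-16,-3.3,-12],"turn":0},{"offset":[-20,-4.1,-15],"turn":0},{"offset":[-24,-5,-18],"turn":0},{"offset":[-28,-5.8,-21],"turn":0},{"offset":[-31,-6.4,-23.6],"turn":0}], "hand": 1}}

```text
t: 8.8
eef_pos: [0.7732, -0.1797, 0.347]
ee_rot: [-2.918, -0.654, -0.429]
force: [1.1, -0.7, 1.6]
width: 0.059
```

{"fn": "send_rows", "kwargs": {"motion": [{"offset":[-4,-0.8,-3],"turn":-4},{"offset":[-8,-1.6,-6],"turn":-8},{"offset":[-12,-2.4,-9],"turn":-12},{"offset":[-16,-3.3,-12],"turn":-16},{"offset":[-20,-4.1,-15],"turn":-16},{"offset":[-24,-5,-18],"turn":-16},{"offset":[-25.5,-5.4,-19.4],"turn":-16},{"offset":[-25.5,-5.4,-19.4],"turn":-16}]}}

```text
t: 9.6
eef_pos: [0.4944, -0.0392, 0.3854]
ee_rot: [-3.141, -0.65, -0.073]
force: [-56.6, 2.7, -77.2]
width: 0.0877
```

```bash
python3 -c "
from h import *
info([.48,-.016,.265]); f=grab('wrist','w1'); P=points(f); np.savez('w.npz',P=P,c=f['cam_to_world'])
k=(P[...,2]>.065)&(P[...,2]<.12); print(k.sum(),P[k].mean(0),P[k].min(0),P[k].max(0))"
```

```text
t 9.6 q [-0.065 -0.097 -1.018  1.539 -0.004  0.025] pos [ 0.4944 -0.0392  0.3854] F [-56.6   2.7 -77.2] w 0.0877
 tilt deg 37.25 az -4.1 tip [ 0.6019 -0.0469  0.2438] 
 M [[0.794, -0.072, 0.604], [-0.058, -0.997, -0.043], [0.605, -0.001, -0.796]]
 offset cm [-8.57 -2.2   8.62]
530 [0.63520412 0.00975019 0.09466596] [ 0.61474239 -0.00346029  0.07164003] [0.6481682  0.02967135 0.10727615]
```

View pics/w1.png

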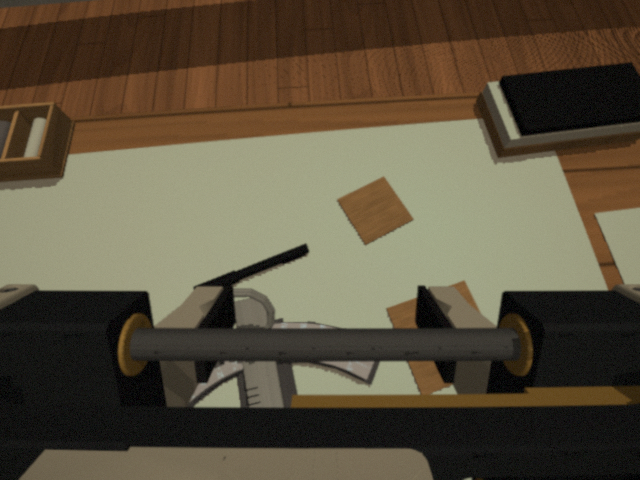

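```bash
cat > fk.py <<'E'
import numpy as np
from scipy.spatial.transform import Rotation as R
from scipy.optimize import least_squares
rx,ry,rz=[(lambda a,i=i:R.from_euler('xyz'[i],a).as_matrix()) for i in range(3)]
D=[([1.594114,.359323,.011164,-.000293,-1.224068,-.288121],[.176607,.651322,.40382],[3.14014,-.000143,-.264903]),
([1.5162,.9046,1.243,.0056,-1.906,-.2079],[.2423,.8987,.5255],[-3.1374,-.0045,-.2643]),
([1.5153,.9215,1.2511,.0209,-1.8369,-.2031],[.247,.9169,.5168],[-3.0755,-.0065,-.2649]),
([1.5111,.9962,1.2508,.0327,-1.7243,-.1984],[.2559,.9587,.4497],[-3.0362,-.0111,-.2654]),
([1.5165,1.0166,1.2515,.0811,-1.548,-.2019],[.2618,.9969,.4457],[-2.8728,-.0261,-.2684]),
([.064,.366,.216,-.253,-1.315,1.293],[.6958,-.0927,.4511],[-2.874,-.026,-.268]),
([-.232,.977,1.25,-.244,-1.678,1.477],[.9306,-.362,.4243],[-2.889,-.146,-.298]),
([-.223,1.068,1.25,-.191,-1.383,1.486],[1.0018,-.3816,.3536],[-2.91,-.347,-.348]),
([-.202,1.105,1.25,-.122,-1.132,1.452],[1.0532,-.3879,.3481],[-2.923,-.56,-.402]),
([-.139,1.136,1.25,-.047,-1.001,1.367],[1.0972,-.3384,.3413],[-2.921,-.654,-.429])]
def fk(q,p,s4=1,s6=1):
    a1,dy,d1,L1,L2,a3,d6,c1,c6=p
    A=rz(q[0]+c1)@ry(q[1]); B=A@ry(-q[2]); C=B@rx(s4*q[3])@ry(-q[4]); E=C@rx(s6*q[5]+c6)
    pos=rz(q[0]+c1)@[a1,dy,d1]+A@[0,0,L1]+B@[L2,0,a3]+C@[d6,0,0]
    return pos, np.c_[-E[:,2],E[:,1],E[:,0]]   # tool x,y,z
def fit():
    best=None
    for s4 in(1,-1):
        for s6 in(1,-1):
            def res(p):
                o=[]
                for q,x,e in D:
                    P,E=fk(q,p,s4,s6); o+=[*(P-x),*(.3*(E-R.from_euler('xyz',e).as_matrix())).ravel()]
                return o
            for c6 in(0,1.57,3.14,-1.57):
                r=least_squares(res,[0,-.15,.3,.45,.4,0,.1,0,c6])
                if best is None or r.cost<best[0]: best=(r.cost,r.x,s4,s6,np.abs(r.fun).max())
    return best
LO=np.array([-3.07,-1.43,-1.02,-3.03,-3.05,-3.03]);HI=np.array([3.07,2.12,1.25,1.67,0,3.03])
def ik(pos,M,B,q0):
    f=lambda q:(lambda P,E:[*(P-pos),*(.3*(E-M)).ravel()])(*fk(q,B[1],B[2],B[3]))
    return least_squares(f,np.clip(q0,LO+.01,HI-.01),bounds=(LO,HI))
E
python3 - <<'E'
from fk import *
B=fit();print(B)
import pickle;pickle.dump(B,open('B.pkl','wb'))
print(fk([-.065,-.097,-1.018,1.539,-.004,.025],*B[1:4]))
def Rt(t,az,y=None):
    z=np.array([np.sin(t)*np.cos(az),np.sin(t)*np.sin(az),-np.cos(t)]);y=np.array([np.sin(az),-np.cos(az),0]);return np.c_[np.cross(y,z),y,z]
C=np.array([.629,.027,.086])
for deg in(20,25,30,35,39):
  for d,y in((.228,.0545),(.158,.0545),(.158,0),(.158,-.0545)):
    M=Rt(np.radians(deg),-.07);T=C-d*M[:,2]+y*M[:,1]
    rs=[ik(T,M,B,q0) for q0 in([0.2,.3,-.5,0,-.6,1.5],[.2,.3,-.5,-1,-.6,-1],[.2,.3,-.5,1,-.6,0])]
    r=min(rs,key=lambda r:r.cost);print(deg,d,y,T.round(3),'err',round(np.sqrt(2*r.cost),4),r.x.round(2))
E
```

```text
(np.float64(0.0023417476662680055), array([-0.02406271, -0.1873938 ,  0.18956259,  0.60452506,  0.48636987,
       -0.00966119,  0.19955562, -0.00269921, -1.57356628]), -1, -1, np.float64(0.03417393628308951))
(array([ 0.31120391, -0.20972421,  0.23924785]), array([[ 7.94171367e-01, -7.32583158e-02,  6.03262015e-01],
       [-5.78828998e-02, -9.97312719e-01, -4.49100188e-02],
       [ 6.04930913e-01,  7.47696309e-04, -7.96277610e-01]]))
20 0.228 0.0545 [ 0.547 -0.022  0.3  ] err 0.0 [ 0.37  0.14 -0.51  0.25 -0.62  0.95]
20 0.158 0.0545 [ 0.571 -0.024  0.234] err 0.0 [ 0.35  0.26 -0.53  0.3  -0.48  0.91]
20 0.158 0 [0.575 0.031 0.234] err 0.0 [ 0.45  0.27 -0.52  0.36 -0.51  0.76]
20 0.158 -0.0545 [0.579 0.085 0.234] err 0.0 [ 0.55  0.28 -0.5   0.39 -0.54  0.64]
25 0.228 0.0545 [ 0.529 -0.021  0.293] err 0.0 [ 0.4   0.1  -0.59  0.4  -0.52  0.79]
25 0.158 0.0545 [ 0.559 -0.023  0.229] err 0.0 [ 0.37  0.24 -0.6   0.51 -0.38  0.69]
25 0.158 0 [0.562 0.032 0.229] err 0.0 [ 0.48  0.24 -0.59  0.57 -0.42  0.53]
25 0.158 -0.0545 [0.566 0.086 0.229] err 0.0 [ 0.58  0.26 -0.57  0.61 -0.46  0.41]
[... 293 characters left out ...]
[ 0.62  0.24 -0.64  0.89 -0.42  0.1 ]
35 0.228 0.0545 [ 0.495 -0.018  0.273] err 0.0 [ 0.49  0.04 -0.76  0.95 -0.38  0.18]
35 0.158 0.0545 [ 0.535 -0.021  0.215] err 0.0 [ 0.43  0.21 -0.74  1.34 -0.29 -0.18]
35 0.158 0 [0.539 0.033 0.215] err 0.0 [ 0.55  0.22 -0.73  1.28 -0.36 -0.23]
35 0.158 -0.0545 [0.542 0.088 0.215] err 0.0 [ 0.66  0.24 -0.7   1.22 -0.42 -0.26]
39 0.228 0.0545 [ 0.482 -0.017  0.263] err 0.0 [ 0.53  0.03 -0.83  1.27 -0.38 -0.16]
39 0.158 0.0545 [ 0.526 -0.02   0.209] err 0.0032 [ 0.46  0.21 -0.79  1.67 -0.33 -0.54]
39 0.158 0 [0.53  0.034 0.209] err 0.0 [ 0.59  0.22 -0.78  1.58 -0.39 -0.55]
39 0.158 -0.0545 [0.534 0.088 0.209] err 0.0 [ 0.7   0.24 -0.76  1.47 -0.45 -0.54]
```

```bash
python3 - <<'E'
s=open('fk.py').read()
s=s.replace("[-2.921,-.654,-.429])]","[-2.921,-.654,-.429]),\n([-.065,-.097,-1.018,1.539,-.004,.025],[.4944,-.0392,.3854],[-3.141,-.65,-.073])]")
s=s.replace("a1,dy,d1,L1,L2,a3,d6,c1,c6=p","a1,dy,d1,L1,L2,a3,d6,c1,c6,ey,ez,fz=p")
s=s.replace("B=A@ry(-q[2]); C=B@rx(s4*q[3])@ry(-q[4])","B=A@ry(-q[2]); W=B@rx(s4*q[3]); C=W@ry(-q[4])")
s=s.replace("C@[d6,0,0]","W@[0,ey,ez]+C@[d6,0,fz]").replace(".1,0,c6])",".1,0,c6,0,0,0])")
open('fk.py','w').write(s)
E
python3 - <<'E'
from fk import *
B=fit();print(B)
import pickle;pickle.dump(B,open('B.pkl','wb'))
for q,x,e in D: print((fk(q,*B[1:4])[0]-x).round(4))
def Rt(t,az,y=None):
    z=np.array([np.sin(t)*np.cos(az),np.sin(t)*np.sin(az),-np.cos(t)]);y=np.array([np.sin(az),-np.cos(az),0]);return np.c_[np.cross(y,z),y,z]
C=np.array([.629,.027,.086])
for deg in(20,25,30,35,39):
  for d,y in((.228,.0545),(.158,.0545),(.158,0),(.158,-.0545)):
    M=Rt(np.radians(deg),-.07);T=C-d*M[:,2]+y*M[:,1]
    rs=[ik(T,M,B,q0) for q0 in([0.2,.3,-.5,0,-.6,1.5],[.2,.3,-.5,-1,-.6,-1],[.2,.3,-.5,1,-.6,0])]
    r=min(rs,key=lambda r:r.cost);print(deg,d,y,T.round(3),'err',round(np.sqrt(2*r.cost),4),r.x.round(2))
E
```

```text
(np.float64(1.136456261919929e-06), array([-5.42251481e-05, -8.86104054e-05,  1.99110822e-01,  6.01469094e-01,
        4.63410211e-01,  2.38437925e-04,  2.00159188e-01, -3.50596916e-05,
       -1.57108042e+00, -1.91650049e-01, -2.88727963e-04,  3.05365090e-04]), -1, -1, np.float64(0.0005268268830509459))
[-0.  0. -0.]
[-0.0001 -0.     -0.    ]
[0. 0. 0.]
[-0.0001 -0.0001  0.    ]
[ 0.0001 -0.      0.    ]
[ 0.0002 -0.0001  0.    ]
[ 0.0001  0.0004 -0.    ]
[-0.0002 -0.0003  0.0004]
[ 0.0001  0.0004 -0.0005]
[-0.     -0.0005  0.0001]
[-0.  0.  0.]
20 0.228 0.0545 [ 0.547 -0.022  0.3  ] err 0.0 [ 0.35  0.15 -0.7   0.35 -0.42  0.85]
20 0.158 0.0545 [ 0.571 -0.024  0.234] err 0.0 [ 0.27  0.27 -0.81  0.64 -0.19  0.62]
20 0.158 0 [0.575 0.031 0.234] err 0.0 [ 0.34  0.27 -0.84  0.8  -0.19  0.4 ]
20 0.158 -0.0545 [0.579 0.085 0.234] err 0.0 [ 0.42  0.29 -0.83  0.86 -0.21  0.26]
25 0.228 0.0545 [ 0.529 -0.021  0.293] err 0.0 [ 0.27  0.11 -0.92  0.82 -0.19  0.45]
25 0.158 0.0545 [ 0.559 -0.023  0.229] err 0.0251 [-0.07  0.22 -0.96  1.67 -0.   -0.1 ]
25 0.158 0 [0.562 0.032 0.229] err 0.0225 [ 
[... 444 characters left out ...]
 -3.03 -0.   -1.59]
35 0.228 0.0545 [ 0.495 -0.018  0.273] err 0.0631 [ 0.1   0.03 -1.02  1.27 -0.07  0.16]
35 0.158 0.0545 [ 0.535 -0.021  0.215] err 0.0701 [-0.34  0.3  -0.68 -2.82 -0.06 -1.68]
35 0.158 0 [0.539 0.033 0.215] err 0.0482 [-0.26  0.28 -0.69 -2.92 -0.04 -1.64]
35 0.158 -0.0545 [0.542 0.088 0.215] err 0.026 [-0.17  0.28 -0.69 -2.98 -0.03 -1.65]
39 0.228 0.0545 [ 0.482 -0.017  0.263] err 0.0813 [-0.32  0.16 -0.7  -2.56 -0.06 -1.96]
39 0.158 0.0545 [ 0.526 -0.02   0.209] err 0.056 [-0.29  0.3  -0.58 -2.31 -0.1  -2.24]
39 0.158 0 [0.53  0.034 0.209] err 0.038 [-0.24  0.29 -0.63 -2.58 -0.09 -2.01]
39 0.158 -0.0545 [0.534 0.088 0.209] err 0.0176 [-0.16  0.29 -0.65 -2.73 -0.07 -1.91]
```

Run:
```python
from fk import *
import pickle
B=pickle.load(open('B.pkl','rb'))
rng=np.random.default_rng(0)
def Rt(t,az):
    z=np.array([np.sin(t)*np.cos(az),np.sin(t)*np.sin(az),-np.cos(t)]);y=np.array([np.sin(az),-np.cos(az),0]);return np.c_[np.cross(y,z),y,z]
C0=np.array([.629,.027,.086]); P=C0-.189*np.array([np.cos(.1475),np.sin(.1475),0]); a=.1475-.262
C1=P+.189*np.array([np.cos(a),np.sin(a),0]); print(P,C1)
def sols(T,M,S):
    out=[]
    for s in S:
        r=ik(T,M,B,s)
        e=np.sqrt(2*r.cost)
        if not out or all(np.abs(r.x[:5]-o[1][:5]).max()>.2 for o in out) : out.append((e,r.x))
    return sorted(out,key=lambda o:o[0])[:2]
S=[[.1,.3,-.6,q4,-.4,0] for q4 in(-2.7,-1.8,-.8,0,.9,1.5)]
for deg in(30,35,39,45):
  for off in((0,0),(.0545,0),(0,-.0545)):
    o=[]
    for C,d,up in((C0,.23,0),(C0,.158,0),(C0,.158,.035),(C1,.158,.035),(C1,.23,0)):
      M=Rt(np.radians(deg),-.07);T=C-d*M[:,2]+off[0]*M[:,0]+off[1]*M[:,1]+[0,0,up]
      o.append([(round(e,3),x[:5].round(2).tolist()) for e,x in sols(T,M,S)])
    print(deg,off); [print('   ',i) for i in o]
```

```text
[ 0.44205224 -0.00077652  0.086     ] [ 0.62981468 -0.02236977  0.086     ]
30 (0, 0)
    [(np.float64(0.021), [0.06, 0.07, -1.02, 1.67, -0.07]), (np.float64(0.08), [-0.27, 0.18, -0.77, -3.03, -0.0])]
    [(np.float64(0.053), [-0.26, 0.3, -0.7, -3.03, -0.0]), (np.float64(0.056), [0.06, 0.2, -0.96, 1.67, -0.07])]
    [(np.float64(0.035), [0.05, 0.16, -0.97, 1.67, -0.07]), (np.float64(0.068), [-0.26, 0.26, -0.71, -3.03, -0.0])]
    [(np.float64(0.037), [-0.06, 0.15, -0.96, 1.67, -0.01]), (np.float64(0.082), [-0.34, 0.26, -0.7, -3.03, -0.0])]
    [(np.float64(0.023), [-0.06, 0.07, -1.02, 1.67, -0.01]), (np.float64(0.094), [-0.35, 0.18, -0.76, -3.03, -0.0])]
30 (0.0545, 0)
    [(np.float64(0.001), [0.04, 0.12, -0.94, 1.67, -0.06]), (np.float64(0.098), [-0.26, 0.21, -0.69, -3.03, -0.0])]
    [(np.float64(0.034), [0.04, 0.24, -0.88, 1.67, -0.06]), (np.float64(0.069), [-0.25, 0.32, -0.63, -3.03, -0.0])]
    [(np.float64(0.014), [0.04, 0.2, -0.88, 1.67, -0.06]), (np.float64(0.087), [-0.25, 0.28, -0.63, -3.03, -0.0])]
    [(np.float64(0.016), [-0.06, 0.2, -0.88, 1.67, -0.01]), (np.float64(0.0
[... 5394 characters left out ...]
at64(0.07), [-0.22, 0.14, -0.57, -2.19, -0.05]), (np.float64(0.077), [-0.02, 0.15, -0.51, -1.5, -0.0])]
45 (0, -0.0545)
    [(np.float64(0.012), [-0.13, 0.12, -0.69, -2.51, -0.05]), (np.float64(0.08), [0.11, 0.16, -0.55, -1.62, -0.0])]
    [(np.float64(0.0), [-0.21, 0.3, -0.73, -2.74, -0.26]), (np.float64(0.064), [0.11, 0.29, -0.47, -1.61, -0.0])]
    [(np.float64(0.008), [-0.14, 0.22, -0.62, -2.53, -0.07]), (np.float64(0.075), [0.11, 0.24, -0.47, -1.61, -0.0])]
    [(np.float64(0.025), [-0.19, 0.23, -0.58, -2.35, -0.08]), (np.float64(0.059), [0.05, 0.23, -0.48, -1.56, -0.0])]
    [(np.float64(0.031), [-0.17, 0.13, -0.65, -2.29, -0.05]), (np.float64(0.063), [0.05, 0.15, -0.56, -1.56, -0.0])]
```

Run:
```python
from fk import *
import pickle
B=pickle.load(open('B.pkl','rb'))
def Rt(t,az):
    z=np.array([np.sin(t)*np.cos(az),np.sin(t)*np.sin(az),-np.cos(t)]);y=np.array([np.sin(az),-np.cos(az),0]);return np.c_[np.cross(y,z),y,z]
C0=np.array([.629,.027,.086]);C1=np.array([.630,-.022,.086])
for deg in(20,24,28,32):
 for az in(-25,-10,0,10,25):
  for off in((0,-.0545),(.0545,0),(.0385,-.0385),(.0385,.0385)):
    E=0;q=[.2,.15,-.8,.7,-.25,.5];tr=[]
    for C,d,up in((C0,.23,0),(C0,.158,0),(C0,.158,.035),(C1,.158,.035),(C1,.158,0),(C1,.23,0)):
      M=Rt(np.radians(deg),np.radians(az));T=C-d*M[:,2]+off[0]*M[:,0]+off[1]*M[:,1]+[0,0,up]
      r=ik(T,M,B,q);q=r.x;E=max(E,np.sqrt(2*r.cost));tr.append(q[[3,4]].round(2).tolist())
    if E<.006: print(deg,az,off,round(E,4),tr)
```

```text
20 -25 (0, -0.0545) 0.0 [[0.57, -0.56], [0.81, -0.38], [0.65, -0.48], [0.65, -0.45], [0.84, -0.34], [0.56, -0.53]]
20 -25 (0.0545, 0) 0.0 [[0.5, -0.58], [0.68, -0.4], [0.55, -0.5], [0.53, -0.48], [0.66, -0.38], [0.48, -0.56]]
20 -25 (0.0385, -0.0385) 0.0 [[0.52, -0.59], [0.7, -0.41], [0.58, -0.51], [0.56, -0.48], [0.7, -0.38], [0.51, -0.56]]
20 -25 (0.0385, 0.0385) 0.0 [[0.52, -0.54], [0.77, -0.34], [0.59, -0.45], [0.56, -0.43], [0.74, -0.32], [0.49, -0.52]]
20 -10 (0, -0.0545) 0.0 [[0.52, -0.47], [0.88, -0.25], [0.61, -0.38], [0.57, -0.36], [0.87, -0.22], [0.49, -0.45]]
20 -10 (0.0545, 0) 0.0 [[0.39, -0.52], [0.56, -0.34], [0.44, -0.44], [0.38, -0.44], [0.49, -0.34], [0.35, -0.51]]
20 -10 (0.0385, -0.0385) 0.0 [[0.44, -0.51], [0.65, -0.32], [0.5, -0.43], [0.45, -0.42], [0.59, -0.31], [0.4, -0.5]]
20 -10 (0.0385, 0.0385) 0.0 [[0.39, -0.49], [0.59, -0.29], [0.44, -0.41], [0.37, -0.41], [0.49, -0.3], [0.33, -0.48]]
20 0 (0, -0.0545) 0.0 [[0.43, -0.43], [0.8, -0.2], [0.5, -0.34], [0.43, -0.34], [0.67, -0.2], [0.36, -0.43]]
20 0 (0.0545, 0) 0.0 [[0.28, -0.51], [0.38, -0.34], [0.3, -0.44]
[... 3713 characters left out ...]
 [[-0.04, -0.36], [-0.05, -0.22], [-0.04, -0.3], [-0.17, -0.37], [-0.22, -0.3], [-0.16, -0.42]]
28 25 (0.0385, 0.0385) 0.0 [[-0.22, -0.47], [-0.27, -0.36], [-0.23, -0.42], [-0.31, -0.48], [-0.35, -0.43], [-0.3, -0.53]]
32 25 (0, -0.0545) 0.002 [[0.05, -0.14], [-0.0, -0.0], [0.09, -0.06], [-0.28, -0.24], [-0.39, -0.2], [-0.25, -0.28]]
32 25 (0.0545, 0) 0.0 [[-0.2, -0.36], [-0.26, -0.25], [-0.21, -0.31], [-0.33, -0.39], [-0.39, -0.34], [-0.32, -0.44]]
32 25 (0.0385, -0.0385) 0.0 [[-0.06, -0.26], [-0.12, -0.13], [-0.07, -0.21], [-0.26, -0.31], [-0.34, -0.25], [-0.25, -0.35]]
32 25 (0.0385, 0.0385) 0.0 [[-0.31, -0.41], [-0.39, -0.32], [-0.32, -0.37], [-0.41, -0.44], [-0.48, -0.4], [-0.4, -0.49]]
```

```bash
cat > scan.py <<'E'
from fk import *
import pickle,sys
B=pickle.load(open('B.pkl','rb'))
def Rt(t,az):
    z=np.array([np.sin(t)*np.cos(az),np.sin(t)*np.sin(az),-np.cos(t)]);y=np.array([np.sin(az),-np.cos(az),0]);return np.c_[np.cross(y,z),y,z]
C0=np.array([.629,.027,.086]);C1=np.array([.630,-.022,.086])
E
python3 - <<'E'
from scan import *
for deg in(32,36,40):
 for az in(15,20,25,30,35):
  for off in((.0545,0),(.0385,.0385),(0,.0545)):
    E=0;q=[.4,.15,-.6,-.2,-.4,1];tr=[]
    for C,d,up in((C0,.23,0),(C0,.158,0),(C0,.158,.035),(C1,.158,.035),(C1,.158,0),(C1,.23,0)):
      M=Rt(np.radians(deg),np.radians(az));T=C-d*M[:,2]+off[0]*M[:,0]+off[1]*M[:,1]+[0,0,up]
      r=ik(T,M,B,q);q=r.x;E=max(E,np.sqrt(2*r.cost));tr.append(q[[2,3,4]].round(2).tolist())
    if E<.01: print(deg,az,off,round(E,4),tr)
E
```

```text
32 15 (0.0385, 0.0385) 0.0032 [[-0.68, 0.1, -0.2], [-0.7, 0.19, -0.03], [-0.65, 0.13, -0.14], [-0.52, -0.15, -0.26], [-0.53, -0.21, -0.2], [-0.56, -0.14, -0.31]]
32 20 (0.0545, 0) 0.0 [[-0.62, 0.01, -0.26], [-0.62, 0.02, -0.12], [-0.58, 0.01, -0.21], [-0.49, -0.19, -0.3], [-0.5, -0.25, -0.24], [-0.53, -0.18, -0.35]]
32 20 (0.0385, 0.0385) 0.0 [[-0.55, -0.16, -0.32], [-0.51, -0.23, -0.21], [-0.51, -0.17, -0.27], [-0.43, -0.31, -0.36], [-0.43, -0.38, -0.31], [-0.47, -0.3, -0.4]]
32 20 (0, 0.0545) 0.0 [[-0.57, -0.27, -0.31], [-0.52, -0.38, -0.22], [-0.52, -0.29, -0.27], [-0.44, -0.41, -0.36], [-0.44, -0.5, -0.32], [-0.49, -0.4, -0.4]]
32 25 (0.0545, 0) 0.0 [[-0.52, -0.2, -0.36], [-0.49, -0.26, -0.25], [-0.48, -0.21, -0.31], [-0.41, -0.33, -0.39], [-0.42, -0.39, -0.34], [-0.45, -0.32, -0.44]]
32 25 (0.0385, 0.0385) 0.0 [[-0.46, -0.31, -0.41], [-0.43, -0.39, -0.32], [-0.42, -0.32, -0.37], [-0.36, -0.41, -0.44], [-0.37, -0.48, -0.4], [-0.4, -0.4, -0.49]]
32 25 (0, 0.0545) 0.0 [[-0.48, -0.41, -0.41], [-0.43, -0.51, -0.33], [-0.44, -0.42, -0.37], [-0.38, -0.5, -0.45], [-0.38, -0.57, -0.41], 
[... 4625 characters left out ...]
0.76, -0.52], [-0.3, -0.85, -0.49], [-0.34, -0.76, -0.57]]
40 30 (0, 0.0545) 0.0 [[-0.39, -0.81, -0.51], [-0.34, -0.92, -0.45], [-0.35, -0.82, -0.46], [-0.3, -0.84, -0.54], [-0.31, -0.93, -0.52], [-0.35, -0.83, -0.6]]
40 35 (0.0545, 0) 0.0 [[-0.38, -0.71, -0.52], [-0.34, -0.81, -0.44], [-0.34, -0.71, -0.46], [-0.3, -0.76, -0.55], [-0.31, -0.84, -0.52], [-0.34, -0.75, -0.61]]
40 35 (0.0385, 0.0385) 0.0 [[-0.33, -0.76, -0.58], [-0.3, -0.85, -0.5], [-0.29, -0.77, -0.53], [-0.25, -0.79, -0.6], [-0.26, -0.86, -0.58], [-0.29, -0.78, -0.66]]
40 35 (0, 0.0545) 0.0029 [[-0.34, -0.83, -0.61], [-0.3, -0.93, -0.53], [-0.3, -0.85, -0.55], [-0.26, -0.85, -0.63], [-0.27, -0.91, -0.6], [-0.3, -0.84, -0.69]]
```

Run:
```python
from scan import *
from h import get_state,info
s,M=info()
q=s['q'].copy();W=[s['eef_pos'],[.62,.02,.42],[.62,.40,.45],[.35,.85,.45]]
for a,b in zip(W[:-1],W[1:]):
  a,b=np.array(a),np.array(b);print('off',(M.T@(b-a)*100).round(1),np.linalg.norm(b-a))
  for f in(.25,.5,.75,1):
    r=ik(a+f*(b-a),M,B,q);print((a+f*(b-a)).round(2),round(np.sqrt(2*r.cost),4),r.x.round(2),np.abs(r.x-q).max().round(2));q=r.x
```

```text
t 9.65 q [-0.065 -0.1   -1.015  1.545 -0.003  0.02 ] pos [ 0.495  -0.0375  0.3884] F [-0.1  2.4  4.7] w 0.0878
 tilt deg 37.57 az -4.0 tip [ 0.6032 -0.045   0.2473] 
 M [[0.791, -0.07, 0.608], [-0.056, -0.998, -0.042], [0.61, -0.001, -0.793]]
off [11.5 -6.6  4.9] 0.14119949880121033
[ 0.53 -0.02  0.4 ] 0.0 [ 0.1  -0.06 -0.95  1.27 -0.11  0.16] 0.27
[ 0.56 -0.01  0.4 ] 0.0 [ 0.18 -0.01 -0.87  1.15 -0.17  0.23] 0.13
[0.59 0.01 0.41] 0.0 [ 0.24  0.04 -0.79  1.04 -0.22  0.29] 0.1
[0.62 0.02 0.42] 0.0 [ 0.28  0.08 -0.71  0.95 -0.26  0.35] 0.09
off [ -0.3 -37.9  -4. ] 0.38118237105091834
[0.62 0.12 0.43] 0.0 [ 0.44  0.1  -0.68  1.01 -0.36  0.17] 0.18
[0.62 0.21 0.44] 0.0 [ 0.61  0.14 -0.61  0.99 -0.48  0.07] 0.17
[0.62 0.31 0.44] 0.0 [ 0.76  0.21 -0.5   0.94 -0.59  0.01] 0.15
[0.62 0.4  0.45] 0.0 [ 0.88  0.3  -0.36  0.88 -0.7  -0.01] 0.14
off [-23.9 -43.  -18.3] 0.524785670536077
[0.55 0.51 0.45] 0.0 [ 1.07  0.35 -0.28  0.84 -0.83 -0.12] 0.19
[0.48 0.62 0.45] 0.0 [ 1.24  0.44 -0.14  0.79 -0.97 -0.19] 0.17
[0.42 0.74 0.45] 0.0 [ 1.37  0.56  0.08  0.74 -1.12 -0.22] 0.21
[0.35 0.85 0.45] 0.0 [ 1.48  0.72  0.38  0.69 -1.29 -0.2 ] 0.3
```

{"fn": "send_rows", "kwargs": {"motion": [{"offset":[2,-1.1,0.8],"turn":0},{"offset":[4,-2.3,1.7],"turn":0},{"offset":[7.5,-4.3,3.2],"turn":0},{"offset":[11.5,-6.6,4.9],"turn":0},{"offset":[11.4,-11.5,4.4],"turn":0},{"offset":[11.4,-16.5,4],"turn":0},{"offset":[11.3,-21.4,3.5],"turn":0},{"offset":[11.3,-26.3,3],"turn":0}]}}

```text
t: 10.45
eef_pos: [0.6232, 0.2149, 0.4278]
ee_rot: [-3.135, -0.644, -0.077]
force: [0.7, -0.4, 0.3]
width: 0.0881
```

{"fn": "send_rows", "kwargs": {"motion": [{"offset":[0,-4.9,-0.5],"turn":0},{"offset":[0,-9.8,-1],"turn":0},{"offset":[0,-14.7,-1.5],"turn":0},{"offset":[-0.2,-18.2,-1.9],"turn":0},{"offset":[-2.4,-22.2,-3.6],"turn":0},{"offset":[-4.6,-26.2,-5.3],"turn":0},{"offset":[-6.8,-30.2,-7],"turn":0},{"offset":[-9,-34.2,-8.7],"turn":0}]}}

```text
t: 11.25
eef_pos: [0.5243, 0.5642, 0.4447]
ee_rot: [-3.133, -0.641, -0.078]
force: [0.5, 1.0, 0.0]
width: 0.0875
```

{"fn": "send_rows", "kwargs": {"motion": [{"offset":[-2.2,-4,-1.7],"turn":0},{"offset":[-4.4,-8,-3.4],"turn":0},{"offset":[-6.6,-12,-5.1],"turn":0},{"offset":[-8.8,-16,-6.8],"turn":0},{"offset":[-11,-20,-8.5],"turn":0},{"offset":[-13.2,-24,-10.2],"turn":0},{"offset":[-15,-27,-11.5],"turn":0},{"offset":[-15,-31,-12],"turn":0}]}}

```text
t: 12.05
eef_pos: [0.3538, 0.8875, 0.453]
ee_rot: [-3.133, -0.639, -0.075]
force: [1.5, 2.4, 1.1]
width: 0.0874
```

```bash
python3 -c "
from h import *
s,M=info();print(M.T@[0,1,.1])"
```

```text
t 12.05 q [ 1.479  0.806  0.555  0.657 -1.352 -0.139] pos [0.3538 0.8875 0.453 ] F [1.5 2.4 1.1] w 0.0874
 tilt deg 36.62 az -3.5 tip [0.4598 0.8811 0.3102] 
 M [[0.8, -0.069, 0.595], [-0.06, -0.998, -0.036], [0.596, -0.007, -0.803]]
[-1.09944039e-04 -9.98249805e-01 -1.16177948e-01]
```

{"fn": "send_rows", "kwargs": {"motion": [{"offset":[0,-5,-0.4],"turn":0},{"offset":[0,-10,-1],"turn":0},{"offset":[0,-15,-1.5],"turn":0},{"offset":[0,-20,-2],"turn":0}]}}

```text
t: 12.45
eef_pos: [0.3478, 0.9853, 0.4414]
ee_rot: [-3.109, -0.655, -0.072]
force: [-1.4, -3.5, 6.9]
width: 0.0877
```

{"fn": "send_rows", "kwargs": {"motion": [{"offset":[0,-40,-4],"turn":0}]}}

```text
t: 12.55
eef_pos: [0.3387, 0.9993, 0.4287]
ee_rot: [-3.082, -0.667, -0.07]
force: [-0.1, 1.2, -1.3]
width: 0.0877
```

{"fn": "send_rows", "kwargs": {"motion": [{"offset":[0,-40,-4],"turn":0}]}}

```text
t: 12.65
eef_pos: [0.3287, 1.0117, 0.427]
ee_rot: [-3.038, -0.681, -0.077]
force: [0.4, -1.3, 0.1]
width: 0.0872
```

{"fn": "send_rows", "kwargs": {"motion": [{"offset":[0,-40,-4],"turn":0}]}}

```text
t: 12.75
eef_pos: [0.3183, 1.0235, 0.4237]
ee_rot: [-3.0, -0.694, -0.082]
force: [0.2, 0.2, 0.9]
width: 0.0876
```

```bash
python3 -c "
from h import *
s,M=info();print(M.T@[0,1,.1])"
```

```text
t 12.75 q [ 1.529  1.187  1.25   0.694 -1.503  0.01 ] pos [0.3183 1.0235 0.4237] F [0.2 0.2 0.9] w 0.0876
 tilt deg 40.45 az 7.9 tip [0.4327 1.0394 0.2883] 
 M [[0.766, 0.009, 0.643], [-0.063, -0.994, 0.089], [0.64, -0.109, -0.761]]
[ 0.00107524 -1.00489954  0.01325705]
```

{"fn": "send_rows", "kwargs": {"motion": [{"offset":[-12,-36,-9],"turn":0}]}}

```text
t: 12.85
eef_pos: [0.2956, 1.0366, 0.4171]
ee_rot: [-2.968, -0.704, -0.088]
force: [1.3, -0.5, 0.3]
width: 0.0877
```

{"fn": "send_rows", "kwargs": {"motion": [{"offset":[-12,-36,-8],"turn":0}]}}

```text
t: 12.95
eef_pos: [0.2681, 1.051, 0.4078]
ee_rot: [-2.939, -0.713, -0.088]
force: [-1.5, -0.1, 0.5]
width: 0.0876
```

{"fn": "send_rows", "kwargs": {"motion": [{"offset":[-12,-36,-7],"turn":0}]}}

```text
t: 13.05
eef_pos: [0.243, 1.0643, 0.3978]
ee_rot: [-2.91, -0.722, -0.087]
force: [-0.8, -0.2, 0.4]
width: 0.0876
```

{"fn": "send_rows", "kwargs": {"motion": [{"offset":[-12,-36,-6],"turn":0}]}}

```text
t: 13.15
eef_pos: [0.2197, 1.0764, 0.3882]
ee_rot: [-2.88, -0.73, -0.088]
force: [-1.2, -0.5, -1.2]
width: 0.0872
```

```bash
python3 -c "
from h import *
s,M=info();print(M.T@[-.4,.9,.1],np.degrees(np.arctan2(M[2,1],M[2,0])))"
```

```text
t 13.15 q [ 1.622  1.238  1.25   0.751 -1.413 -0.097] pos [0.2197 1.0764 0.3882] F [-1.2 -0.5 -1.2] w 0.0872
 tilt deg 43.97 az 16.8 tip [0.3381 1.1121 0.2601] 
 M [[0.742, 0.086, 0.665], [-0.066, -0.977, 0.2], [0.667, -0.193, -0.72]]
[-0.289381   -0.93352228 -0.15746363] -16.097343810087175
```

Run:
```python
from scan import *
from h import get_state,info
s,M=info()
Mt=M@rz(np.radians(-16))
print('Mt',Mt.round(3).tolist())
for off in((0,.0545),(.0385,.0385),(.0545,0),(0,-.0545)):
  A=lambda C,d,up:C-d*Mt[:,2]+off[0]*Mt[:,0]+off[1]*Mt[:,1]+[0,0,up]
  W=[s['eef_pos'],np.array([.45,.65,.42]),np.array([.6,.3,.42]),A(C0,.23,.08),A(C0,.23,0),A(C0,.158,0),A(C0,.158,.035),A(C1,.158,.035),A(C1,.158,0),A(C1,.23,0)]
  q=s['q'].copy();print(off)
  for i,(a,b) in enumerate(zip(W[:-1],W[1:])):
    o=[]
    for f in(.25,.5,.75,1):
      r=ik(a+f*(b-a),M if i==0 else Mt,B,q);o.append((round(np.sqrt(2*r.cost),4),np.abs(r.x-q).max().round(2)));q=r.x
    print(b.round(3),o[-1],max(o),q.round(2))
```

```text
t 13.15 q [ 1.622  1.238  1.25   0.751 -1.413 -0.097] pos [0.2197 1.0764 0.3882] F [-1.2 -0.5 -1.2] w 0.0872
 tilt deg 43.97 az 16.8 tip [0.3381 1.1121 0.2601] 
 M [[0.742, 0.086, 0.665], [-0.066, -0.977, 0.2], [0.667, -0.193, -0.72]]
Mt [[0.69, 0.288, 0.665], [0.206, -0.958, 0.2], [0.694, -0.001, -0.72]]
(0, 0.0545)
[0.45 0.65 0.42] (np.float64(0.0), np.float64(0.19)) (np.float64(0.0), np.float64(0.83)) [ 1.2   0.39 -0.38  1.18 -0.63 -0.55]
[0.6  0.3  0.42] (np.float64(0.0114), np.float64(0.17)) (np.float64(0.0114), np.float64(0.17)) [ 0.48  0.15 -0.7   1.67 -0.13 -0.24]
[ 0.492 -0.071  0.331] (np.float64(0.0), np.float64(0.85)) (np.float64(0.0432), np.float64(0.55)) [ 0.2  -0.01 -0.64 -0.35 -0.19  1.98]
[ 0.492 -0.071  0.251] (np.float64(0.0), np.float64(0.17)) (np.float64(0.0), np.float64(0.17)) [ 0.04  0.13 -0.53 -0.86 -0.23  2.59]
[ 0.54  -0.057  0.2  ] (np.float64(0.0), np.float64(0.07)) (np.float64(0.0), np.float64(0.08)) [-0.02  0.29 -0.43 -1.1  -0.24  2.88]
[ 0.54  -0.057  0.235] (np.float64(0.0), np.float64(0.07)) (np.float64(0.0), np.float64(0.07)) [ 0.06  0.22 -0.46 -0.88
[... 3371 characters left out ...]
0.78 -0.    2.31]
[0.508 0.048 0.2  ] (np.float64(0.0053), np.float64(0.05)) (np.float64(0.0213), np.float64(0.07)) [ 0.3   0.25 -0.55 -0.97 -0.    2.54]
[0.508 0.048 0.235] (np.float64(0.0219), np.float64(0.05)) (np.float64(0.0219), np.float64(0.05)) [ 0.34  0.2  -0.58 -0.81 -0.    2.34]
[ 0.509 -0.001  0.235] (np.float64(0.0026), np.float64(0.03)) (np.float64(0.0172), np.float64(0.04)) [ 0.3   0.18 -0.62 -0.65 -0.    2.22]
[ 0.509 -0.001  0.2  ] (np.float64(0.0), np.float64(0.13)) (np.float64(0.0), np.float64(0.18)) [ 0.13  0.24 -0.51 -1.08 -0.13  2.76]
[ 0.461 -0.016  0.252] (np.float64(0.0068), np.float64(0.07)) (np.float64(0.0068), np.float64(0.07)) [ 0.31  0.08 -0.72 -0.6  -0.    2.16]
```

Run:
```python
from scan import *
from h import get_state,info
s,M=info()
for turn in(-16,0,10):
  Mt=M@rz(np.radians(turn))
  A=lambda C,d,up:C-d*Mt[:,2]+.0545*Mt[:,1]+[0,0,up]
  W=[s['eef_pos'],np.array([.45,.75,.43]),np.array([.75,.35,.45]),np.array([.75,-.05,.43]),A(C0,.23,.08),A(C0,.23,0),A(C0,.158,0),A(C0,.158,.035),A(C1,.158,.035),A(C1,.158,0),A(C1,.23,0)]
  q=s['q'].copy();print(turn,Mt[:,1].round(2))
  for i,(a,b) in enumerate(zip(W[:-1],W[1:])):
    o=[]
    for f in(.25,.5,.75,1):
      r=ik(a+f*(b-a),M if i==0 else Mt,B,q);o.append((round(np.sqrt(2*r.cost),4),np.abs(r.x-q).max().round(2)));q=r.x
    print(b.round(3),max(o),max(x[1] for x in o),q.round(2),'off0',(M.T@(b-a)*100).round(1))
```

```text
t 13.15 q [ 1.622  1.238  1.25   0.751 -1.413 -0.097] pos [0.2197 1.0764 0.3882] F [-1.2 -0.5 -1.2] w 0.0872
 tilt deg 43.97 az 16.8 tip [0.3381 1.1121 0.2601] 
 M [[0.742, 0.086, 0.665], [-0.066, -0.977, 0.2], [0.667, -0.193, -0.72]]
-16 [ 0.29 -0.96 -0.  ]
[0.45 0.75 0.43] (np.float64(0.0), np.float64(0.7)) 0.7 [ 1.28  0.52 -0.12  1.03 -0.74 -0.43] off0 [22.  33.1  5.8]
[0.75 0.35 0.45] (np.float64(0.0), np.float64(0.31)) 0.31 [ 0.62  0.38 -0.3   0.97 -0.28  0.38] off0 [26.2 41.3 10.5]
[ 0.75 -0.05  0.43] (np.float64(0.0), np.float64(0.51)) 0.51 [ 0.16  0.3  -0.07 -0.21 -0.46  1.85] off0 [ 1.3 39.5 -6.6]
[ 0.492 -0.071  0.331] (np.float64(0.0), np.float64(0.16)) 0.16 [ 0.2  -0.01 -0.64 -0.35 -0.19  1.98] off0 [-25.6   1.7 -10.5]
[ 0.492 -0.071  0.251] (np.float64(0.0), np.float64(0.17)) 0.17 [ 0.04  0.13 -0.53 -0.86 -0.23  2.59] off0 [-5.3  1.5  5.8]
[ 0.54  -0.057  0.2  ] (np.float64(0.0), np.float64(0.08)) 0.08 [-0.02  0.29 -0.43 -1.1  -0.24  2.88] off0 [0.  0.  7.2]
[ 0.54  -0.057  0.235] (np.float64(0.0), np.float64(0.07)) 0.07 [ 0.06  0.22 -0.46 -0.88 -0.21  2.6 ] off0 [ 2.3 -
[... 2178 characters left out ...]
.float64(0.18)) 0.18 [-0.01  0.14 -0.54 -0.98 -0.25  2.3 ] off0 [-5.3  1.5  5.8]
[ 0.522 -0.057  0.183] (np.float64(0.0), np.float64(0.08)) 0.08 [-0.08  0.3  -0.45 -1.23 -0.27  2.61] off0 [ 0.  -0.   7.2]
[ 0.522 -0.057  0.218] (np.float64(0.0), np.float64(0.07)) 0.07 [ 0.01  0.23 -0.47 -1.01 -0.23  2.32] off0 [ 2.3 -0.7 -2.5]
[ 0.523 -0.106  0.218] (np.float64(0.0), np.float64(0.04)) 0.04 [-0.13  0.25 -0.43 -1.05 -0.33  2.45] off0 [ 0.4  4.8 -0.9]
[ 0.523 -0.106  0.183] (np.float64(0.0), np.float64(0.06)) 0.06 [-0.19  0.32 -0.42 -1.21 -0.35  2.67] off0 [-2.3  0.7  2.5]
[ 0.475 -0.12   0.235] (np.float64(0.0), np.float64(0.05)) 0.05 [-0.17  0.16 -0.5  -1.03 -0.37  2.46] off0 [-0.   0.  -7.2]
```

{"fn": "send_rows", "kwargs": {"motion": [{"offset":[2.7,4.1,0.7],"turn":0},{"offset":[5.5,8.3,1.4],"turn":0},{"offset":[8.2,12.4,2.2],"turn":0},{"offset":[11,16.5,2.9],"turn":0},{"offset":[13.7,20.7,3.6],"turn":0},{"offset":[16.5,24.8,4.3],"turn":0},{"offset":[19.2,29,5],"turn":0},{"offset":[22,33.1,5.8],"turn":0}]}}

```text
t: 13.95
eef_pos: [0.4157, 0.7991, 0.4239]
ee_rot: [-2.882, -0.73, -0.088]
force: [1.2, 0.2, -0.1]
width: 0.0876
```

{"fn": "send_rows", "kwargs": {"motion": [{"offset":[2.5,4,1],"turn":0},{"offset":[5,8,2],"turn":0},{"offset":[7.5,12,3],"turn":0},{"offset":[10,16,4],"turn":0},{"offset":[12.5,20,5],"turn":0},{"offset":[15,24,6],"turn":0},{"offset":[17.5,28,7],"turn":0},{"offset":[20,32,8],"turn":0}]}}

```text
t: 14.75
eef_pos: [0.6445, 0.4892, 0.4386]
ee_rot: [-2.882, -0.73, -0.088]
force: [0.2, 0.1, 0.1]
width: 0.0877
```

```bash
python3 -c "
from h import *
s,M=info([.75,.30,.45]);info([.75,-.05,.43])"
```

```text
t 14.75 q [ 0.82   0.363 -0.374  1.213 -0.383 -0.295] pos [0.6445 0.4892 0.4386] F [0.2 0.1 0.1] w 0.0877
 tilt deg 43.92 az 16.6 tip [0.7628 0.5245 0.3104] 
 M [[0.742, 0.085, 0.665], [-0.066, -0.978, 0.199], [0.667, -0.191, -0.72]]
 offset cm [ 9.83 19.18  2.43]
t 14.75 q [ 0.82   0.363 -0.374  1.213 -0.383 -0.295] pos [0.6445 0.4892 0.4386] F [0.2 0.1 0.1] w 0.0877
 tilt deg 43.92 az 16.6 tip [0.7628 0.5245 0.3104] 
 M [[0.742, 0.085, 0.665], [-0.066, -0.978, 0.199], [0.667, -0.191, -0.72]]
 offset cm [10.8  53.78 -3.08]
```

{"fn": "send_rows", "kwargs": {"motion": [{"offset":[2.5,4,0.6],"turn":0},{"offset":[5,8,1.2],"turn":0},{"offset":[7.5,12,1.8],"turn":0},{"offset":[9.8,16,2],"turn":0},{"offset":[10,20,2],"turn":0},{"offset":[10,23,1.5],"turn":0},{"offset":[10,26,1],"turn":0},{"offset":[10,29,0.5],"turn":0}]}}

```text
t: 15.55
eef_pos: [0.7458, 0.1999, 0.4459]
ee_rot: [-2.883, -0.73, -0.089]
force: [0.9, -0.1, 0.8]
width: 0.0878
```

{"fn": "send_rows", "kwargs": {"motion": [{"offset":[0,3,-0.5],"turn":-1},{"offset":[0,6,-1],"turn":-2},{"offset":[0,9,-1.5],"turn":-3},{"offset":[0,12,-2],"turn":-4},{"offset":[0,15,-2.5],"turn":-5},{"offset":[0,18,-3],"turn":-6},{"offset":[0,21,-3.3],"turn":-7},{"offset":[0.5,24.5,-3.5],"turn":-8}]}}

```text
t: 16.35
eef_pos: [0.7468, -0.0459, 0.4283]
ee_rot: [-3.01, -0.758, 0.099]
force: [1.1, -0.3, 0.3]
width: 0.0874
```

```bash
cat >> h.py <<'E'
def goal(C,d,up,fy=-.0545):
    s,M=info(); T=np.array(C)-d*M[:,2]-fy*M[:,1]+[0,0,up]
    print(' TCP goal',T.round(3),'offset cm',(M.T@(T-s['eef_pos'])*100).round(2))
E
python3 -c "
from h import *
goal([.629,.027,.086],.24,.06)"
```

```text
t 16.35 q [ 0.17   0.29  -0.081 -0.195 -0.443  1.696] pos [ 0.7468 -0.0459  0.4283] F [ 1.1 -0.3  0.3] w 0.0874
 tilt deg 43.94 az 16.6 tip [ 0.8652 -0.0105  0.3001] 
 M [[0.723, 0.188, 0.665], [0.072, -0.977, 0.199], [0.687, -0.096, -0.72]]
 TCP goal [ 0.48  -0.074  0.314] offset cm [-27.39  -1.19 -10.06]
```

{"fn": "send_rows", "kwargs": {"motion": [{"offset":[-4,-0.2,-1.4],"turn":0},{"offset":[-8,-0.4,-2.8],"turn":0},{"offset":[-12,-0.6,-4.2],"turn":0},{"offset":[-16,-0.7,-5.7],"turn":0},{"offset":[-20,-0.9,-7.2],"turn":0},{"offset":[-24,-1,-8.7],"turn":0},{"offset":[-27.4,-1.2,-10],"turn":0},{"offset":[-27.4,-1.2,-10],"turn":0}]}}

```text
t: 17.15
eef_pos: [0.476, -0.0737, 0.3115]
ee_rot: [-3.008, -0.754, 0.095]
force: [0.6, 0.0, 0.4]
width: 0.0879
```

```bash
python3 -c "
from h import *
goal([.629,.027,.086],.24,0);f=grab('wrist','w2')
P=points(f);k=(P[...,2]>.065)&(P[...,2]<.115)&(P[...,0]>.57)&(P[...,0]<.68); print(k.sum(),P[k].mean(0).round(4),P[k].min(0).round(4),P[k].max(0).round(4))
# finger surfaces in tool frame
s=get_state();M=R.from_euler('xyz',s['ee_rot']).as_matrix()
T=(P-s['eef_pos'])@M; m=(T[...,2]>.10)&(T[...,2]<.182)&(abs(T[...,0])<.05)&(abs(T[...,1])<.09)
for lo in(.11,.13,.15,.165,.172):
  for sg in(1,-1):
    q=T[m&(T[...,2]>lo)&(T[...,2]<lo+.012)&(sg*T[...,1]>0)]
    if len(q): print(lo,sg,len(q),q.min(0).round(4),q.max(0).round(4))
"
```

```text
t 17.15 q [ 0.185 -0.006 -0.657 -0.429 -0.174  1.928] pos [ 0.476  -0.0737  0.3115] F [0.6 0.  0.4] w 0.0879
 tilt deg 43.75 az 16.6 tip [ 0.594  -0.0385  0.1829] 
 M [[0.726, 0.185, 0.663], [0.069, -0.978, 0.197], [0.685, -0.097, -0.722]]
 TCP goal [ 0.48  -0.074  0.254] offset cm [-3.64  0.63  4.41]
1585 [0.6268 0.0237 0.0889] [ 0.6017 -0.0026  0.0651] [0.6474 0.0568 0.108 ]
0.11 1 625 [-0.0114  0.0472  0.11  ] [0.0338 0.0818 0.122 ]
0.11 -1 819 [-0.0154 -0.0807  0.11  ] [ 0.0336 -0.0463  0.122 ]
0.13 1 823 [-0.0157  0.0439  0.13  ] [0.0082 0.063  0.142 ]
0.13 -1 846 [-0.0153 -0.0628  0.13  ] [ 0.0082 -0.0429  0.142 ]
0.15 1 769 [-0.0089  0.0438  0.15  ] [0.0078 0.0607 0.162 ]
0.15 -1 758 [-0.0079 -0.0597  0.15  ] [ 0.008 -0.043  0.162]
0.165 1 509 [-0.0137  0.0439  0.165 ] [0.0078 0.0599 0.1768]
0.165 -1 518 [-0.0135 -0.0592  0.165 ] [ 0.008  -0.0429  0.1768]
0.172 1 136 [-0.0137  0.044   0.172 ] [0.007  0.0597 0.1771]
0.172 -1 136 [-0.0133 -0.0586  0.172 ] [ 0.0072 -0.0429  0.1768]
```

View pics/w2.png

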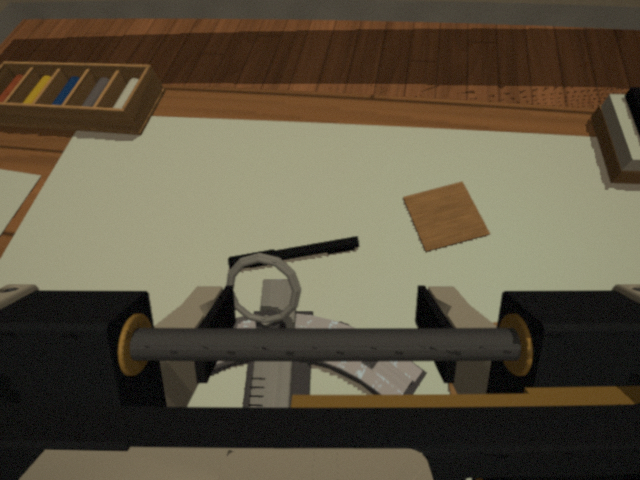

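```bash
python3 -c "
from h import *
goal([.627,.027,.0865],.24,0,-.0515);goal([.627,.027,.0865],.15,0,-.0515)"
```

```text
t 17.2 q [ 0.185 -0.004 -0.653 -0.426 -0.174  1.927] pos [ 0.4786 -0.0735  0.3131] F [ 0.7 -0.4  0.1] w 0.0874
 tilt deg 43.91 az 16.5 tip [ 0.5969 -0.0384  0.1849] 
 M [[0.723, 0.186, 0.665], [0.07, -0.978, 0.197], [0.687, -0.096, -0.72]]
 TCP goal [ 0.477 -0.071  0.254] offset cm [-4.12  0.26  4.18]
t 17.2 q [ 0.185 -0.004 -0.653 -0.426 -0.174  1.927] pos [ 0.4786 -0.0735  0.3131] F [ 0.7 -0.4  0.1] w 0.0874
 tilt deg 43.91 az 16.5 tip [ 0.5969 -0.0384  0.1849] 
 M [[0.723, 0.186, 0.665], [0.07, -0.978, 0.197], [0.687, -0.096, -0.72]]
 TCP goal [ 0.537 -0.053  0.19 ] offset cm [-4.12  0.26 13.18]
```

{"fn": "send_rows", "kwargs": {"motion": [{"offset":[-2,0.1,2],"turn":0},{"offset":[-4.1,0.3,4.2],"turn":0},{"offset":[-4.1,0.3,5],"turn":0},{"offset":[-4.1,0.3,6],"turn":0},{"offset":[-4.1,0.3,7],"turn":0},{"offset":[-4.1,0.3,8],"turn":0},{"offset":[-4.1,0.3,9],"turn":0},{"offset":[-4.1,0.3,9],"turn":0}]}}

```text
t: 18.0
eef_pos: [0.5123, -0.0618, 0.2193]
ee_rot: [-3.01, -0.756, 0.097]
force: [-0.2, -0.0, -0.2]
width: 0.0877
```

```bash
python3 -c "
from h import *
goal([.627,.027,.0865],.15,0,-.0515);f=grab('wrist','w3')
P=points(f);s=get_state();M=R.from_euler('xyz',s['ee_rot']).as_matrix()
k=(P[...,2]>.067)&(P[...,2]<.112)&(P[...,0]>.585)&(P[...,0]<.68)&(P[...,1]>-.02)&(P[...,1]<.07)
T=(P-s['eef_pos'])@M; fing=(T[...,2]>.1)&(T[...,2]<.18)&(T[...,1]<-.04)&(T[...,1]>-.065)&(abs(T[...,0])<.012)
q=P[k&~fing];print(len(q),q.min(0).round(4),q.max(0).round(4))
t=T[k&~fing];print(t.min(0).round(4),t.max(0).round(4))
g=grab('scene');c=g['frame'][170:310,240:440];cv2.imwrite('pics/c2.png',np.vstack([cv2.resize(f['frame'][200:420,100:420],(640,300)),cv2.resize(c,(640,300))]))
"
```

```text
t 18.0 q [ 0.003  0.217 -0.484 -1.009 -0.232  2.637] pos [ 0.5123 -0.0618  0.2193] F [-0.2 -0.  -0.2] w 0.0877
 tilt deg 43.86 az 16.5 tip [ 0.6306 -0.0268  0.091 ] 
 M [[0.724, 0.186, 0.665], [0.071, -0.978, 0.197], [0.686, -0.095, -0.721]]
 TCP goal [ 0.537 -0.053  0.19 ] offset cm [-0.19 -0.14  3.94]
2805 [ 0.6151 -0.0031  0.0733] [0.6482 0.0582 0.1076]
[-0.02   -0.0844  0.1831] [ 0.0265 -0.0225  0.1931]
```

View pics/c2.png

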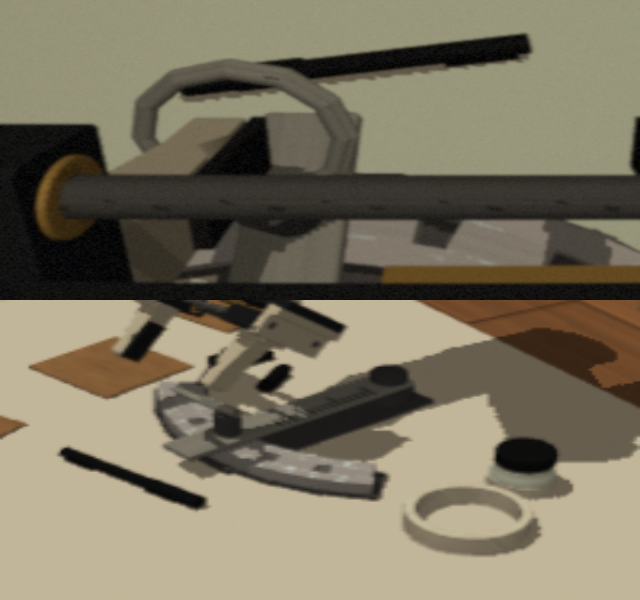

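Before insertion, the crops show the finger inside the ring's outline with nothing else touched. Inserting now.

{"fn": "send_rows", "kwargs": {"motion": [{"offset":[-0.3,-0.2,0.8],"turn":0},{"offset":[-0.3,-0.2,1.6],"turn":0},{"offset":[-0.3,-0.2,2.4],"turn":0},{"offset":[-0.3,-0.2,3.1],"turn":0},{"offset":[-0.3,-0.2,3.8],"turn":0},{"offset":[-0.3,-0.2,3.8],"turn":0}]}}

```text
t: 18.7
eef_pos: [0.5338, -0.0527, 0.1902]
ee_rot: [-3.01, -0.756, 0.096]
force: [-0.1, 0.7, 0.6]
width: 0.0876
```

{"fn": "send_rows", "kwargs": {"motion": [{"offset":[0.4,0,0],"turn":0},{"offset":[0.8,0,0],"turn":0},{"offset":[1.1,0,0],"turn":0},{"offset":[1.1,0,0],"turn":0}]}}

```text
t: 19.1
eef_pos: [0.541, -0.0518, 0.1981]
ee_rot: [-3.01, -0.756, 0.098]
force: [-0.3, -0.9, -0.9]
width: 0.0875
```

```bash
python3 -c "
from h import *
s,M=info();print((M.T@[0,0,1]).round(3),(M.T@s['force']).round(1))"
```

```text
t 19.1 q [-0.004  0.289 -0.43  -1.086 -0.228  2.721] pos [ 0.541  -0.0518  0.1981] F [-0.3 -0.9 -0.9] w 0.0875
 tilt deg 43.86 az 16.5 tip [ 0.6593 -0.0167  0.0698] 
 M [[0.724, 0.186, 0.664], [0.071, -0.978, 0.197], [0.686, -0.095, -0.721]]
[ 0.686 -0.095 -0.721] [-0.9  0.9  0.2]
```

{"fn": "send_rows", "kwargs": {"motion": [{"offset":[0.3,0,0],"turn":0},{"offset":[0.5,0,-0.2],"turn":0},{"offset":[0.7,0,-0.4],"turn":0},{"offset":[0.7,0,-0.4],"turn":0}]}}

```text
t: 19.5
eef_pos: [0.5423, -0.0522, 0.2049]
ee_rot: [-3.009, -0.754, 0.097]
force: [-5.0, -1.0, -6.4]
width: 0.0879
```

{"fn": "send_rows", "kwargs": {"motion": [{"offset":[0.3,0,-0.35],"turn":0},{"offset":[0.6,-0.1,-0.7],"turn":0},{"offset":[0.9,-0.1,-1],"turn":0},{"offset":[1,-0.1,-1.1],"turn":0},{"offset":[1,-0.1,-1.1],"turn":0}]}}

```text
t: 20.0
eef_pos: [0.5422, -0.0525, 0.2197]
ee_rot: [-3.009, -0.754, 0.097]
force: [-5.3, -0.8, -8.7]
width: 0.0878
```

```bash
cat >> h.py <<'E'
def ring(save=None):
    f=grab('wrist',save);P=points(f);s,M=info()
    k=(P[...,2]>.085)&(P[...,2]<.14)&(P[...,0]>.585)&(P[...,0]<.70)&(abs(P[...,1])<.09)
    T=(P-s['eef_pos'])@M; fing=(T[...,2]<.18)&(abs(T[...,0])<.0105)|(T[...,2]<.13)
    q=P[k&~fing];t=T[k&~fing]
    if len(q): print('ring',len(q),q.min(0).round(4),q.max(0).round(4),'tool',t.min(0).round(4),t.max(0).round(4),'top z p98',np.percentile(q[:,2],98).round(4))
    print('F tool',(M.T@s['force']).round(1))
E
python3 -c "
from h import *
ring('w4')"
```

```text
t 20.05 q [ 0.052  0.252 -0.449 -0.938 -0.203  2.532] pos [ 0.5422 -0.0526  0.2196] F [-5.3 -1.  -7.8] w 0.0874
 tilt deg 43.71 az 16.6 tip [ 0.6601 -0.0174  0.0909] 
 M [[0.726, 0.186, 0.662], [0.071, -0.978, 0.197], [0.684, -0.096, -0.723]]
ring 4625 [ 0.6036 -0.087   0.0858] [0.6754 0.0472 0.1362] tool [-0.0399 -0.0701  0.1301] [0.019  0.0633 0.1731] top z p98 0.1342
F tool [-9.2  0.8  1.9]
```

{"fn": "send_rows", "kwargs": {"motion": [{"offset":[0,0.8,-0.1],"turn":0},{"offset":[0,1.6,-0.2],"turn":0},{"offset":[0,2.4,-0.4],"turn":0},{"offset":[-0.1,3.2,-0.6],"turn":0},{"offset":[-0.2,4,-0.7],"turn":0},{"offset":[-0.3,4.6,-0.9],"turn":0},{"offset":[-0.3,4.6,-0.9],"turn":0}]}}

```text
t: 20.75
eef_pos: [0.5432, -0.101, 0.2202]
ee_rot: [-3.009, -0.755, 0.096]
force: [-6.4, 0.9, -8.0]
width: 0.0875
```

```bash
python3 -c "
from h import *
info();a=grab('top');b=grab('scene');w=grab('wrist','w5')
cv2.imwrite('pics/c3.png',np.vstack([np.hstack([cv2.resize(a['frame'][195:345,285:445],(400,300)),cv2.resize(b['frame'][170:290,240:400],(400,300))]),cv2.resize(w['frame'][180:450,60:420],(800,300))]))
P=points(a);Z=P[...,2]
k=(Z>.028)&(Z<.034)&(P[...,0]>.43)&(P[...,0]<.66)&(P[...,1]>-.06)&(P[...,1]<.06);q=P[k][:,:2];print(k.sum(),q.min(0),q.max(0))
"
```

```text
t 20.75 q [-0.087  0.267 -0.405 -0.997 -0.306  2.682] pos [ 0.5432 -0.101   0.2202] F [-6.4  0.9 -8. ] w 0.0875
 tilt deg 43.81 az 16.5 tip [ 0.6614 -0.0661  0.0917] 
 M [[0.725, 0.185, 0.664], [0.069, -0.978, 0.196], [0.686, -0.096, -0.722]]
1077 [ 0.43070236 -0.02842379] [0.65307015 0.01494466]
```

View pics/c3.png

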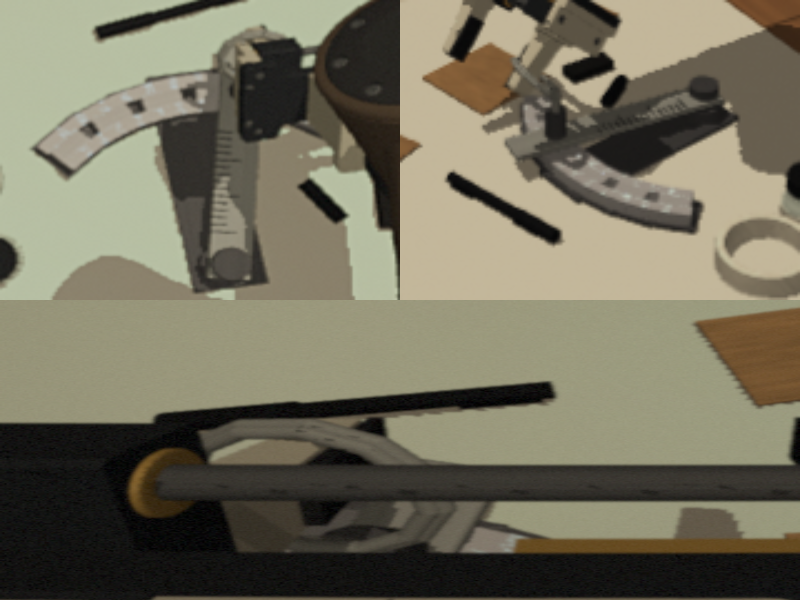

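The rule has swung towards the card and the pin is still up. Next I measure its angle from the bar's visible left edge.

```bash
cat >> h.py <<'E'
def rule(f=None):
    f=f or grab('top');P=points(f);Z=P[...,2]
    k=(Z>.0275)&(Z<.035)&(P[...,0]>.46)&(P[...,0]<.62)&(abs(P[...,1])<.07);q=P[k][:,:2]
    e=[]
    for x in np.arange(.465,.60,.006):
        b=q[abs(q[:,0]-x)<.003]
        if len(b)>4: e.append((x,b[:,1].max()))
    e=np.array(e);c=np.polyfit(e[:,0],e[:,1],1)
    for _ in range(3):
        r=abs(np.polyval(c,e[:,0])-e[:,1]);e=e[r<max(.0025,1.5*np.median(r))];c=np.polyfit(e[:,0],e[:,1],1)
    return np.arctan(c[0]),c[0]*.442+c[1],len(e)
E
python3 - <<'E'
from h import *
d=np.load('d.npz')
import h
a1=rule()
h.points=lambda f:d['top']
a0=rule({'x':1})
print(a0,a1,'rule angle (slope)',a1[0]-a0[0])
E
```

```text
(np.float64(0.15928591697905148), np.float64(0.014113869965153042), 23) (np.float64(-0.08066267161941745), np.float64(0.013870871632817763), 23) rule angle (slope) -0.23994858859846893
```

{"fn": "send_rows", "kwargs": {"motion": [{"offset":[0,0.2,-0.05],"turn":0},{"offset":[0,0.4,-0.1],"turn":0},{"offset":[0,0.4,-0.1],"turn":0}]}}

```text
t: 21.25
eef_pos: [0.5431, -0.1044, 0.2203]
ee_rot: [-3.009, -0.755, 0.096]
force: [-7.0, 0.8, -8.0]
width: 0.0876
```

Run:
```python
from h import *
a=rule();print(a,'rule',a[0]-.1593);s,M=info()
```

```text
(np.float64(-0.10043160238321981), np.float64(0.014021499793005696), 23) rule -0.2597316023832198
t 21.3 q [-0.095  0.268 -0.403 -0.998 -0.314  2.69 ] pos [ 0.5431 -0.1044  0.2203] F [-6.6 -0.1 -7.8] w 0.0879
 tilt deg 43.78 az 16.5 tip [ 0.6612 -0.0693  0.0918] 
 M [[0.725, 0.185, 0.663], [0.07, -0.978, 0.197], [0.685, -0.096, -0.722]]
```

{"fn": "send_rows", "kwargs": {"motion": [{"offset":[-0.3,0,0.3],"turn":0},{"offset":[-0.6,0.1,0.6],"turn":0},{"offset":[-0.9,0.1,0.9],"turn":0},{"offset":[-1.1,0.1,1.2],"turn":0},{"offset":[-1.3,0.2,1.4],"turn":0},{"offset":[-1.5,0.2,1.6],"turn":0},{"offset":[-1.5,0.2,1.6],"turn":0}]}}

```text
t: 22.0
eef_pos: [0.5437, -0.1042, 0.1987]
ee_rot: [-3.009, -0.756, 0.096]
force: [-9.1, 1.5, -4.4]
width: 0.0876
```

Run:
```python
from h import *
a=rule();print(a,'rule',a[0]-.1593);s,M=info()
f=grab('wrist','w6');P=points(f)
T=(P-s['eef_pos'])@M
k=(P[...,2]>.07)&(P[...,2]<.14)&(T[...,2]>.145)&(T[...,0]>.0085)&(P[...,0]<.70)&(abs(P[...,1])<.06)
q=P[k];print('upper ring',len(q),q.min(0).round(4),q.max(0).round(4),T[k].min(0).round(4),T[k].max(0).round(4))
```

```text
(np.float64(-0.10166092514910835), np.float64(0.014092004517317451), 23) rule -0.26096092514910835
t 22.05 q [-0.135  0.307 -0.393 -1.1   -0.325  2.823] pos [ 0.5436 -0.1042  0.1988] F [-7.   0.9 -4.6] w 0.0873
 tilt deg 43.85 az 16.5 tip [ 0.6619 -0.0692  0.0704] 
 M [[0.724, 0.185, 0.664], [0.07, -0.978, 0.197], [0.686, -0.096, -0.721]]
upper ring 2054 [ 0.6363 -0.0416  0.0812] [6.593e-01 1.000e-04 1.076e-01] [ 0.0085 -0.074   0.145 ] [ 0.0185 -0.0337  0.1772]
```

{"fn": "send_rows", "kwargs": {"motion": [{"offset":[-0.3,0,0],"turn":0},{"offset":[-0.6,0,0],"turn":0},{"offset":[-0.9,0,0],"turn":0},{"offset":[-0.9,0,0],"turn":0}]}}

```text
t: 22.5
eef_pos: [0.5385, -0.105, 0.1937]
ee_rot: [-3.011, -0.759, 0.096]
force: [-0.4, 0.5, -0.5]
width: 0.0875
```

Run:
```python
from h import *
a=rule();print(a,'rule',a[0]-.1593);s,M=info()
f=grab('wrist','w7');P=points(f)
T=(P-s['eef_pos'])@M
k=(P[...,2]>.07)&(P[...,2]<.115)&(T[...,2]>.14)&(T[...,0]>-.03)&~((T[...,1]<-.042)&(T[...,1]>-.061)&(abs(T[...,0])<.0105))&(P[...,0]<.68)&(T[...,1]<-.01)
q=P[k];print('ring',len(q),q.min(0).round(4),q.max(0).round(4),T[k].min(0).round(4),T[k].max(0).round(4))
```

```text
(np.float64(-0.10363721371346026), np.float64(0.013783906559301638), 23) rule -0.26293721371346024
t 22.55 q [-0.153  0.311 -0.399 -1.138 -0.331  2.875] pos [ 0.5384 -0.1049  0.1936] F [0.4 0.2 0.4] w 0.0877
 tilt deg 43.99 az 16.3 tip [ 0.657  -0.0701  0.0655] 
 M [[0.722, 0.184, 0.666], [0.069, -0.978, 0.195], [0.688, -0.095, -0.719]]
ring 3745 [ 0.606  -0.0521  0.07  ] [0.6495 0.0017 0.1077] [-0.03   -0.0763  0.14  ] [ 0.0253 -0.0257  0.1657]
```

{"fn": "send_rows", "kwargs": {"motion": [{"offset":[-0.3,0,-1],"turn":0},{"offset":[-0.3,0,-2.5],"turn":0},{"offset":[-0.3,0,-4],"turn":0},{"offset":[-0.3,0,-5.5],"turn":0},{"offset":[-0.3,0,-7],"turn":0},{"offset":[-0.3,0,-8.5],"turn":0},{"offset":[0.5,0,-9.5],"turn":0},{"offset":[1.5,0,-10.5],"turn":0}]}}

```text
t: 23.4
eef_pos: [0.4778, -0.1241, 0.2799]
ee_rot: [-3.01, -0.757, 0.096]
force: [-0.4, 0.4, -0.2]
width: 0.0875
```

{"fn": "send_rows", "kwargs": {"motion": [{"offset":[3,2,-3],"turn":0},{"offset":[6,5,-5],"turn":0},{"offset":[9,8,-7],"turn":0},{"offset":[11,12,-9],"turn":0},{"offset":[11,16,-10],"turn":0},{"offset":[11,20,-10],"turn":0},{"offset":[11,23,-10],"turn":0},{"offset":[11,23,-10],"turn":0}]}}

```text
t: 24.2
eef_pos: [0.534, -0.3641, 0.4034]
ee_rot: [-3.01, -0.755, 0.093]
force: [-0.5, 0.0, -0.4]
width: 0.0872
```

Run:
```python
from h import *
f=grab('top','top2');a=rule(f);print('rule',a[0]-.1593);s,M=info()
P=points(f);k=(P[...,2]>.065)&(P[...,2]<.13)&(P[...,0]>.59)&(P[...,0]<.68)&(P[...,1]>-.07)&(P[...,1]<.03)
q=P[k];print('ring',len(q),q.min(0).round(4),q.max(0).round(4),np.median(q,0))
c=cv2.resize(f['frame'][140:400,180:500],(800,600));cv2.imwrite('pics/c4.png',c)
```

```text
rule -0.2612673382199452
t 24.25 q [-0.528  0.22  -0.033 -0.715 -0.875  2.591] pos [ 0.5339 -0.3625  0.4037] F [-0.3  0.7  0.1] w 0.0875
 tilt deg 43.82 az 16.4 tip [ 0.6522 -0.3277  0.2753] 
 M [[0.725, 0.183, 0.664], [0.068, -0.978, 0.195], [0.686, -0.096, -0.721]]
ring 288 [ 0.6076 -0.0524  0.0652] [0.6513 0.0083 0.1076] [ 0.63268558 -0.02116746  0.09117394]
```

View pics/c4.png

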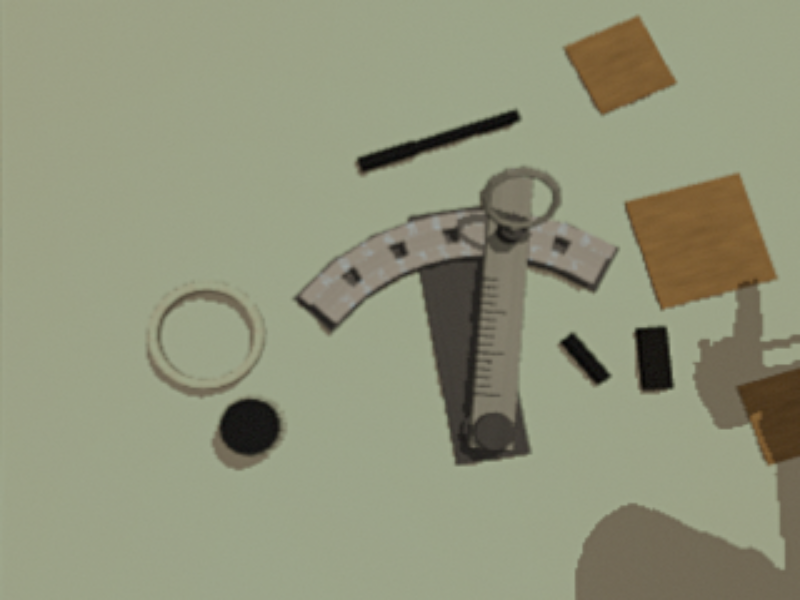

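The picture shows the rule one hole towards the large card. Three holes are open on its left and one on its right, the ring is at its starting height, and everything else is in place.

```bash
python3 -c "
from station import *
print(job_done())"
```

```text
the job is handed in; nothing more can be done
None
```

I hooked one fingertip of the open gripper through the ring and lifted the pin. I then swung the rule one hole to the −y side, where the 100 mm card lies, lowered the pin and withdrew the hand. I handed the job in at about 24 s of the 42 s allowed; no verdict was reported.

**Last checks:**
- **Rule angle:** the top camera gave −0.261 rad, against a target of −0.262.
- **Pin:** the ring's top is 107.6 mm up, within about 1–2 mm of its starting height. That shows the pin is down, but the camera cannot confirm the 2 mm limit more finely than this.
- **Hand:** it is well clear, with forces at noise level (under 1 N). In the picture the tape, marker, cap, ink pot and eraser are where they were. The cup was outside that last crop, and the arm passed well above it.

**What did not go to plan:**
- **Tilting the finger:** the moves cannot tilt the tool. I got the 44° tilt by pushing repeatedly past the arm's reach limit, which held joint 3 at its limit. It read up to about 1.252 rad, against a stated range of 1.25.
- **First approach:** it stalled with joints 3 and 5 at their limits and a brief wrist force of about 96 N (the limit is 120 N), so I came in from another direction.
- **Finger angle:** at the ring the finger stood about 8° off the rule's line at the start and 23° at the end. The forces I read during the lift and swing were about 10 N.

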